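# Lay out a ballasted sampling station on a ship's lab bench

### The arm

A 6-joint arm with a two-finger parallel gripper is mounted at the origin on the work surface. World frame = base frame: x ahead of the robot, y to its left, z up, the work surface at z = 0. Lengths are in m, angles in degrees, forces in N, time in s.
With the tool pointing down it reaches from about 0.3 to 0.75 m from the base axis. Payload 8.5 kg.
Tool frame: the origin (TCP) lies at the very end of the fingers, on their centre line; the grasp point (between the pads) lies 19 mm behind it; y points along the fingers, z is the direction in which the jaws open and shut, and the axes are right-handed (so a half turn about y gives the same grasp; the last joint's range is limited). The gripper opens to 85 mm and grips with 20 to 120 N. Pads are 22 mm wide; open, the fingers measure 114 mm over their backs; the gripper's body (76 mm by 85 mm) begins 54 mm behind the grasp point. The pads swing forward as they close: fully open they stand 13 mm farther back than shut.
Start: joints at [59.341, 21.807, 74.336, -0, 83.858, -12.336], TCP at [0.173, 0.522, 0.2] pointing down, gripper open.
Joint ranges: [-178.18, 178.18], [-50.72, 133.34], [12.68, 142.11], [-81.47, 261.47], [9.98, 163.14], [-165.26, 165.26]. Speed limits (degrees/s): [136.94, 136.94, 180, 180, 180, 180].

### API

Orientations are given as a 3x3 rotation matrix whose columns are the frame's x, y, z axes.
In Python, from rig import env gives the robot as it stands. The module is installed in compiled form; this text tells all that it offers.
- The arm moves only by the tool servo_tool, never from a script. Its argument "rows" is one flat list of numbers, 7 for each row, row after row: the opening, from 0 (shut) to 1 (fully open), then the shift along the world's x, y, z in m, then the turn, a rotation vector about the world's x, y, z in degrees. A call has 1 to 10 rows; each row shifts and turns the commanded pose from where the row before left it; what a row does not reach is not made up. A row lasts 1/12 s, in which the tool goes at most 41.7 mm and 7.16 degrees, less where a joint would pass 70% of its speed; a pose out of reach is approached as far as the arm can. A call with a gripper value outside its range is refused whole. The fingers move at their own pace and stop on an object; "force" is the grip in N (left out, the last holds). Time passes only in rows, so rows that do not move let the fingers close. It gives the time, the measured TCP pose, the force and the opening at its end, in the units of the state.
- env.observe(): the state, without advancing time (a new reading comes with each control period).
- env.get_image(name): name is "scene" or "top" or "wrist"; returns the picture (420x560x3 uint8, red, green, blue); there is no depth.
- env.camera_model(name): a dict with "camera_matrix" (3x3 intrinsics, pixels), "k1" (the pictures are not rectified: a ray, as slopes to the right and down, at radius r is drawn at 1 + k1 r^2 times it, then the intrinsics apply), "R" (3x3) and "t" (3): a world point X has camera coordinates R X + t; the wrist camera has in their place "mount" (4x4, takes a point from camera to tool coordinates, whose origin is the TCP and whose axes are the tool frame's). Camera axes: x right, y down, z forward; pixel columns grow to the right and rows downward; lengths in m; the calibration is good to about 2 mm. A picture is of the moment at which its call begins: read the wrist's pose just before it. camera_model takes no time and is no camera call.
- env.close_job(): hands the job in, once; it reports no verdict.
The state is a dict: "time_s": time; "q": joint angles; "qvel": joint speeds; "joint_efforts": joint torques, N m; "position": TCP position; "tool_rot": TCP orientation; "ft_force": force on the tool from outside, world axes, zero at the start; "wrist_torque": the same for the moment, N m; "grip_width": finger opening in m.
Only numpy, scipy, OpenCV 4.12 (cv2) and the standard library are available. Lean on these libraries where they do the work, as an engineer would, in place of code of your own. Each camera call takes 0.05 s, during which the arm holds its last target.

### The job

Pull the orange-looped spring clip sideways out of the stand's post and put it in the blue dish, then lift the black ballast ring off the post and lay it flat and centred on the board's grey spot, and then stand the blue-capped bottle inside the ring. Also stand the red-capped bottle upright on the green-rimmed spot directly to the left of the ring and the yellow-capped bottle upright on the green-rimmed spot directly behind the ring (left as the robot sees it from its base, behind meaning farther from the robot), each centred on its spot to within about a centimetre. Do not move the white-capped bottles, and leave everything released and at rest.

Things in the scene. Friction and masses are not known exactly. Their poses are not given: they have to be found in the camera images.
- clip_loop (a point): spring clip, about 30 g: flat level orange loop, 29 mm across outside, 9 mm thick; straight steel leg 6 mm wide, 4 mm thick, ending 42 mm from the loop centre; thin curved arm beside it. The leg starts level through the post's cross hole, loose (1.6 mm slack). Point: loop centre; x points along the leg into the post, z up. 25 mm or more of pull along its -x frees it
- stand: fixed stand: blue base 90 x 90 x 6 mm, white boss 56 mm across up to 22 mm height, collar 42 mm across up to 30 mm (centres the ring), steel post 14 mm across up to 73 mm. Origin: underside centre, on the post axis, at bench height; z up. The cross hole runs along x at 64 mm height; the clip's loop centre starts 28 mm from the post axis on the -x side (roughly towards the robot)
- ring_center (a point): black ballast ring, 64 mm outer, 46 mm inner diameter, 20 mm high, about 150 g; starts lying round the post on the boss, underside 22 mm and top 42 mm above the bench, beneath the clip, which blocks it from being lifted off. Point: on its axis, half-way up; z up
- bottle_blue_center (a point): sample bottle with a blue screw cap and a blue band near its foot; round upright body 36 mm across up to 60 mm height, then a shoulder and a cap 28 mm across; 90 mm tall in all, about 80 g. The point is on its axis, half-way up (45 mm above its foot); z is up
- bottle_red_center (a point): sample bottle with a red screw cap and a red band near its foot; round upright body 36 mm across up to 60 mm height, then a shoulder and a cap 28 mm across; 90 mm tall in all, about 80 g. The point is on its axis, half-way up (45 mm above its foot); z is up
- bottle_yellow_center (a point): sample bottle with a yellow screw cap and a yellow band near its foot; round upright body 36 mm across up to 60 mm height, then a shoulder and a cap 28 mm across; 90 mm tall in all, about 80 g. The point is on its axis, half-way up (45 mm above its foot); z is up
- dish: fixed shallow open dish of blue plastic, 90 mm along its x and 80 mm along its y, 14 mm high, walls and floor 3 mm thick. Origin at the underside centre, z up
- board: fixed white board 160 x 160 x 4 mm, turned at most 0.2 rad; origin: underside centre; x away from the robot, y to the robot's left, z up. Flat printed spots, centres in its frame (mm): grey, 74 across, (-42.5, -42.5); green-rimmed white, 46 across: (-42.5, 42.5) left of the grey, (42.5, -42.5) behind the grey, (42.5, 42.5) diagonal, not used
- bottle_white1_center (a point): sample bottle with a white screw cap and no band; round upright body 36 mm across up to 60 mm height, then a shoulder and a cap 28 mm across; 90 mm tall in all, about 80 g. The point is on its axis, half-way up (45 mm above its foot); z is up. A bystander, not to be moved
- bottle_white2_center (a point): sample bottle with a white screw cap and no band; round upright body 36 mm across up to 60 mm height, then a shoulder and a cap 28 mm across; 90 mm tall in all, about 80 g. The point is on its axis, half-way up (45 mm above its foot); z is up. A bystander, not to be moved
There are look-alikes about, which are no part of the job. Leave any pink look-alike of the part that bears ring_center alone.

How it is judged:
By the outcome, as a careful person would: the job done as asked, in the order asked, and still so for the second after the job is handed in, with the robot touching nothing.
It also fails if it takes over 134 s, if anything falls off the work surface, if the arm or the gripper's body presses on something with over 40 N, if the wrist force passes 120 N, or if a joint passes its speed limit or range.

## Working session

There is one attempt and no reset: what is moved stays moved. The work goes in short steps, Python scripts to look and compute and a tool call to move; the robot and the scene stay as the last step left them, time stands still between calls to the robot, and variables do not carry over. Pictures are saved under pics/ and viewed, and the job is handed in when it is done.

Besides the shell and the picture viewer there is one more tool, called after "Call:" as a command line: name --argument value ..., lists and objects as JSON in quotes. servo_tool: Moves the arm, as the interface text tells. Its arguments: {"type":"object","properties":{"rows":{"type":"array","items":{"type":"number"}},"force":{"type":"number"}},"required":["rows"]}

```bash
mkdir -p pics; cat > h.py <<'E'
import numpy as np, cv2
from rig import env
def snap(name,fn,crop=None,scale=1):
    o=env.observe(); im=env.get_image(name)
    b=im[:,:,::-1]
    np.save('pics/'+fn+'.npy',im)
    if crop: x0,y0,x1,y1=crop; b=b[y0:y1,x0:x1]
    if scale!=1: b=cv2.resize(b,None,fx=scale,fy=scale,interpolation=cv2.INTER_CUBIC)
    cv2.imwrite('pics/'+fn+'.png',b); return o
def crop(fn,c,scale,out):
    im=np.load('pics/'+fn+'.npy')[:,:,::-1]; x0,y0,x1,y1=c
    cv2.imwrite('pics/'+out+'.png',cv2.resize(im[y0:y1,x0:x1],None,fx=scale,fy=scale,interpolation=cv2.INTER_CUBIC))
def cam(name,o=None):
    m=env.camera_model(name); K=np.array(m['camera_matrix']);k1=m['k1']
    if 'mount' in m:
        M=np.array(m['mount']); T=np.eye(4);T[:3,:3]=np.array(o['tool_rot']).reshape(3,3);T[:3,3]=o['position']
        W=np.linalg.inv(T@M); R,t=W[:3,:3],W[:3,3]
    else: R,t=np.array(m['R']),np.array(m['t'])
    return K,k1,R,t
def unproj(c,uv,z):
    K,k1,R,t=c
    d=np.array([k1,0,0,0,0],float)
    s=cv2.undistortPoints(np.array([[uv]],float),K,d)[0,0]
    r=R.T@np.array([s[0],s[1],1]); C=-R.T@t
    return C+r*(z-C[2])/r[2]
def proj(c,X):
    K,k1,R,t=c
    return cv2.projectPoints(np.array(X,float).reshape(-1,1,3),cv2.Rodrigues(R)[0],t,K,np.array([k1,0,0,0,0],float))[0][:,0]
E
python3 - <<'E'
from h import *
o=snap('top','top0'); snap('scene','sc0')
snap('wrist','w0')
print({k:np.round(v,3).tolist() for k,v in o.items()})
for n in('top','scene','wrist'): print(n,env.camera_model(n))
E
```

```text
{'time_s': 0.0, 'q': [59.341, 21.841, 74.386, 0.001, 83.858, -12.336], 'qvel': [0.008, -0.008, 0.031, -0.019, 0.036, -0.053], 'joint_efforts': [0.001, -44.846, -23.129, -0.0, 0.005, -0.0], 'position': [0.173, 0.522, 0.2], 'tool_rot': [[0.949, -0.001, 0.314], [-0.314, -0.001, 0.949], [-0.0, -1.0, -0.001]], 'ft_force': [0.186, -0.026, 0.332], 'wrist_torque': [-0.009, 0.01, 0.014], 'grip_width': 0.085}
top {'camera_matrix': array([[525.77986567,   0.        , 277.30029661],
       [  0.        , 525.77986567, 206.94819255],
       [  0.        ,   0.        ,   1.        ]]), 'k1': -0.202900802599938, 'R': array([[-1.24754708e-02, -9.99921912e-01,  7.29418909e-04],
       [-9.84716118e-01,  1.21590158e-02, -1.73742122e-01],
       [ 1.73719686e-01, -2.88578532e-03, -9.84790913e-01]]), 't': array([0.01573225, 0.57905603, 1.45285843])}
scene {'camera_matrix': array([[520.42525327,   0.        , 286.11922842],
       [  0.        , 520.42525327, 220.55400717],
       [  0.        ,   0.        ,   1.        ]]), 'k1': -0.06647098499559825, 'R': array([[ 0.46867864,  0.88335324,  0.00523286],
       [ 0.5224969 , -0.27243379, -0.80794605],
       [-0.71227615,  0.38140121, -0.58923323]]), 't': array([-0.24410724, -0.24979361,  1.65188459])}
wrist {'camera_matrix': array([[319.58334444,   0.        , 283.63914426],
       [  0.        , 319.58334444, 207.2741707 ],
       [  0.        ,   0.        ,   1.        ]]), 'k1': -0.0658698886721706, 'mount': array([[ 1.77330434e-04,  9.58057617e-01,  2.86575593e-01,
        -7.32708176e-02],
       [-2.35764652e-05, -2.86575593e-01,  9.58057633e-01,
        -1.74452208e-01],
       [ 9.99999984e-01, -1.76649215e-04, -2.82309622e-05,
        -6.62651964e-04],
       [ 0.00000000e+00,  0.00000000e+00,  0.00000000e+00,
         1.00000000e+00]])}
```

View pics/top0.png

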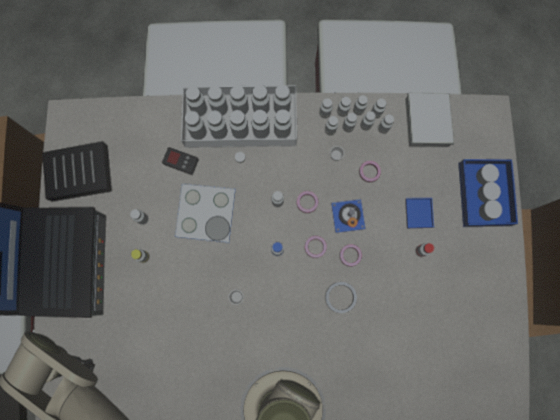

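View pics/sc0.png

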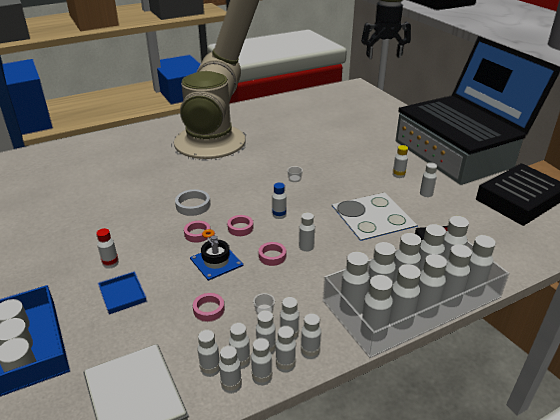

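View pics/w0.png

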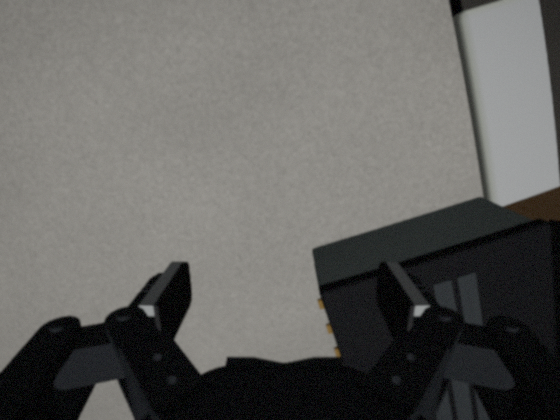

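```bash
python3 - <<'E'
from h import *
crop('top0',(290,150,450,270),5,'c1'); crop('top0',(120,170,295,270),4.5,'c2')
crop('sc0',(80,170,330,330),3.2,'c3')
E
```

```text
(no output)
```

View pics/c1.png

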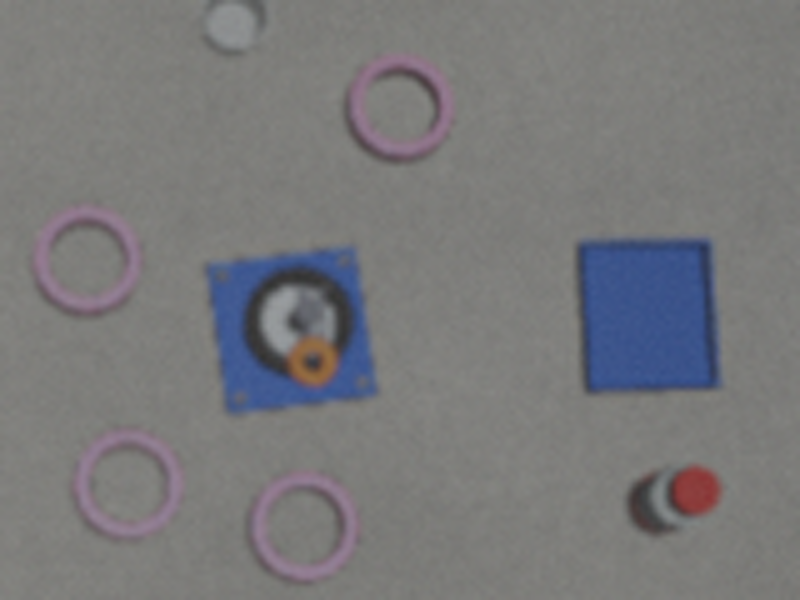

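View pics/c2.png

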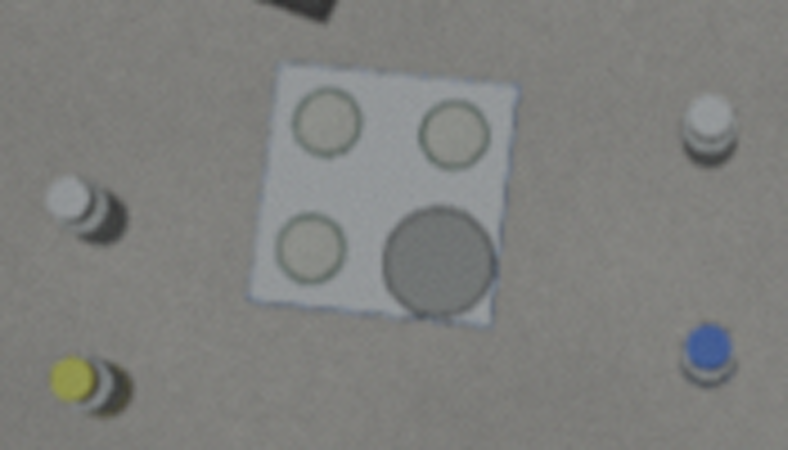

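View pics/c3.png

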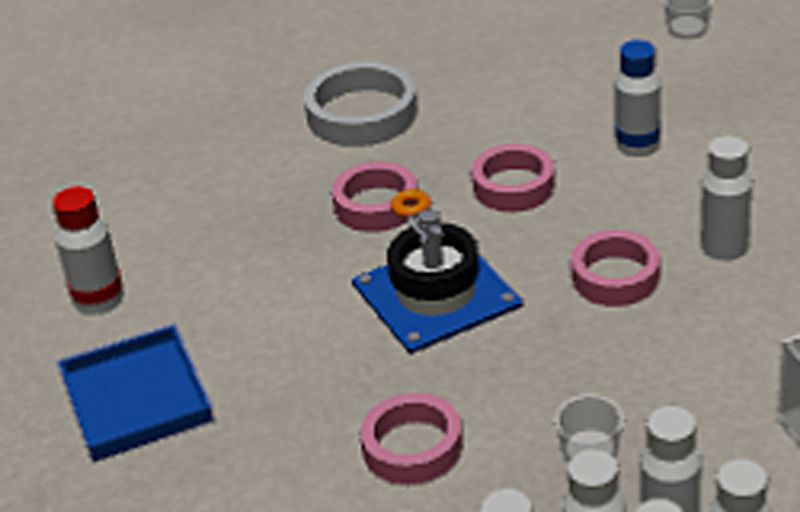

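```bash
cat > m.py <<'E'
from h import *
c=cam('top')
def P(x,y,s,x0,y0,z): return unproj(c,((x+.5)/s-.5+x0,(y+.5)/s-.5+y0),z)
A=lambda x,y,z:P(x,y,5,290,150,z)
B=lambda x,y,z:P(x,y,4.5,120,170,z)
S=np.array([A(*p,.006) for p in[(205,264),(352,246),(378,397),(228,412)]])
print('stand',S.round(4).tolist(),S.mean(0)); e=(S[0]-S[3])+(S[1]-S[2]); print('ang',np.degrees(np.arctan2(e[1],e[0])))
D=np.array([A(*p,.014) for p in[(578,240),(712,238),(720,386),(586,392)]])
print('dish',D.round(4).tolist(),D.mean(0)); e=(D[0]-D[3])+(D[1]-D[2]); print('ang',np.degrees(np.arctan2(e[1],e[0])))
Q=np.array([B(*p,.004) for p in[(280,63),(519,85),(492,326),(248,300)]])
print('board',Q.round(4).tolist(),Q.mean(0)); e=(Q[0]-Q[3])+(Q[1]-Q[2]);a=np.arctan2(e[1],e[0]); print('ang',np.degrees(a))
print('loop',A(313,360,.0685)); print('posttop',A(310,305,.073)); print('ringtop',A(299,322,.042))
for n,p in dict(red=A(694,490,.09),blue=B(709,346,.09),yel=B(73,380,.09),w1=B(71,200,.09),w2=B(711,117,.09),grey=B(440,262,.004),left=B(311,248,.004),beh=B(454,134,.004)).items(): print(n,p.round(4))
R=np.array([[np.cos(a),-np.sin(a)],[np.sin(a),np.cos(a)]])
for p in[(-.0425,-.0425),(-.0425,.0425),(.0425,-.0425)]: print(Q.mean(0)[:2]+R@p)
cs=cam('scene')
for (x,y),z in [((75,198),.09),((637,50),.09)]: print(unproj(cs,((x+.5)/3.2-.5+80,(y+.5)/3.2-.5+170),z))
S=np.array([unproj(cs,((x+.5)/3.2-.5+80,(y+.5)/3.2-.5+170),.006) for x,y in[(353,282),(412,348),(522,298)]]); print('sc',S, (S[0]+S[2])/2)
E
python3 m.py
```

```text
stand [[0.5988, -0.1493, 0.006], [0.6086, -0.2375, 0.006], [0.518, -0.2494, 0.006], [0.5105, -0.1603, 0.006]] [ 0.55897392 -0.19912404  0.006     ]
ang 7.285970676962848
dish [[0.6092, -0.3727, 0.014], [0.6096, -0.4553, 0.014], [0.5201, -0.4546, 0.014], [0.5179, -0.3726, 0.014]] [ 0.56422931 -0.41379739  0.014     ]
ang -0.26422446619073153
board [[0.6619, 0.2934, 0.004], [0.6447, 0.1336, 0.004], [0.485, 0.151, 0.004], [0.5035, 0.3116, 0.004]] [0.57376438 0.22240669 0.004     ]
ang -6.396967343852059
loop [ 0.53144253 -0.202367    0.0685    ]
posttop [ 0.56220375 -0.20113629  0.073     ]
ringtop [ 0.55754474 -0.19893253  0.042     ]
red [ 0.4515 -0.4127  0.09  ]
blue [0.4618 0.0104 0.09  ]
yel [0.4439 0.4044 0.09  ]
w1 [0.5569 0.409  0.09  ]
w2 [0.6044 0.0074 0.09  ]
grey [0.5273 0.1852 0.004 ]
left [0.5374 0.2703 0.004 ]
beh [0.6123 0.1765 0.004 ]
[0.5267938 0.1849065]
[0.53626419 0.26937727]
[0.61126457 0.17543611]
[ 0.44786404 -0.41249924  0.09      ]
[0.45790176 0.01229086 0.09      ]
sc [[ 0.52047515 -0.24793064  0.006     ]
 [ 0.60491575 -0.23569709  0.006     ]
 [ 0.5919724  -0.14818841  0.006     ]] [ 0.55622377 -0.19805953  0.006     ]
```

Call:
servo_tool --rows '[1,0.018,-0.036,0,0,0,1.3,1,0.018,-0.036,0,0,0,1.3,1,0.018,-0.036,0,0,0,1.3,1,0.018,-0.036,0,0,0,1.3,1,0.018,-0.036,0,0,0,1.3,1,0.018,-0.036,0,0,0,1.3,1,0.018,-0.036,0,0,0,1.3,1,0.018,-0.036,0,0,0,1.3,1,0.018,-0.036,0,0,0,1.3,1,0.018,-0.036,0,0,0,1.3]' --force 40

```text
time_s: 0.98
position: [0.3532, 0.1602, 0.2003]
tool_rot: [[0.996, 0.0, 0.092], [-0.092, 0.0, 0.996], [0.0, -1.0, 0.0]]
ft_force: [0.7, 1.2, 0.4]
grip_width: 0.0855
```

Call:
servo_tool --rows '[1,0.018,-0.036,0,0,0,1.3,1,0.018,-0.036,0,0,0,1.3,1,0.018,-0.036,0,0,0,1.3,1,0.018,-0.036,0,0,0,1.3,1,0.018,-0.036,0,0,0,1.3,1,0.018,-0.036,0,0,0,1.3,1,0.018,-0.036,0,0,0,1.3,1,0.018,-0.036,0,0,0,1.3,1,0.018,-0.036,0,0,0,1.3,1,0,0,0,0,0,0]'

```text
time_s: 1.82
position: [0.5168, -0.1677, 0.199]
tool_rot: [[0.994, -0.0, -0.108], [0.108, -0.001, 0.994], [-0.0, -1.0, -0.001]]
ft_force: [-0.6, 0.1, 0.1]
grip_width: 0.0854
```

Call:
servo_tool --rows '[1,0.006,-0.034,-0.02,0,0,1,1,0,0,0,0,0,0]'

```text
time_s: 1.98
position: [0.5204, -0.1994, 0.1768]
tool_rot: [[0.992, -0.004, -0.126], [0.126, 0.001, 0.992], [-0.004, -1.0, 0.002]]
ft_force: [-0.9, -0.2, -0.7]
grip_width: 0.0855
```

```bash
python3 - <<'E'
from h import *
o=snap('wrist','w1',scale=1.4); print(o['position'],o['tool_rot'])
c=cam('wrist',o); print(proj(c,[[.5595,-.1985,.073],[.5315,-.2024,.0685],[.5595,-.1985,.042]]))
np.savez('pics/w1o.npz',p=o['position'],r=o['tool_rot'])
E
```

```text
[ 0.52042136 -0.19940307  0.1767662 ] [[ 0.99199664 -0.0039229  -0.12620333]
 [ 0.12620896  0.00122219  0.99200293]
 [-0.00373728 -0.99999156  0.00170751]]
[[279.63554796 237.60672272]
 [279.20410068 207.25851131]
 [279.93169574 226.33463923]]
```

View pics/w1.png

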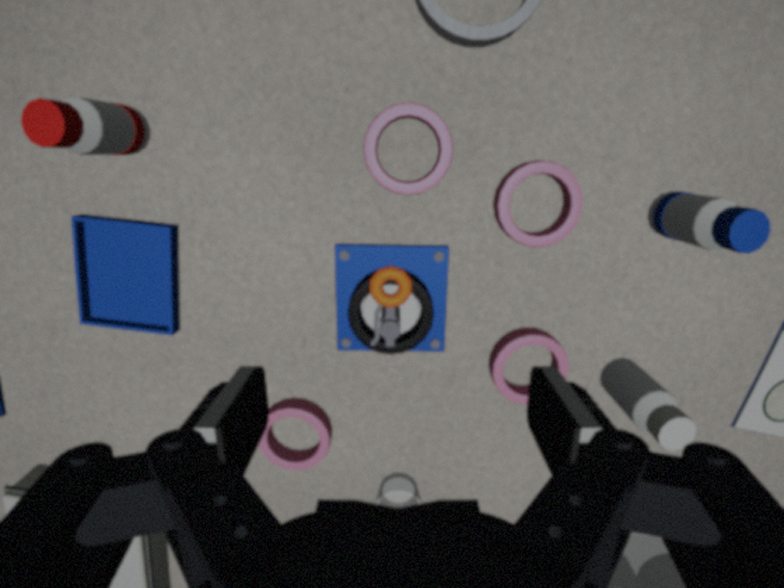

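```bash
python3 - <<'E'
from h import *
crop('w1',(220,160,340,260),6,'c4')
E
```

```text
(no output)
```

View pics/c4.png

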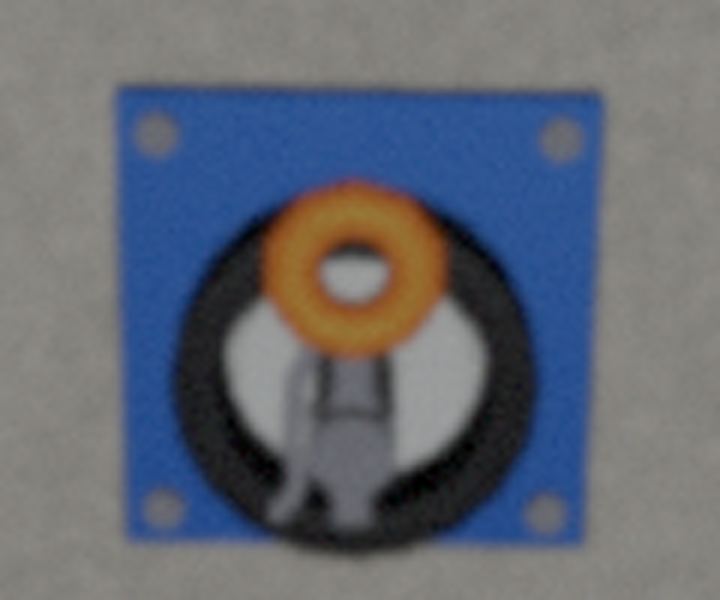

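```bash
python3 - <<'E'
from h import *
z=np.load('pics/w1o.npz'); c=cam('wrist',dict(position=z['p'],tool_rot=z['r']))
U=lambda x,y,h:unproj(c,((x+.5)/6-.5+220,(y+.5)/6-.5+160),h)
S=np.array([U(*p,.006) for p in[(117,88),(603,95),(584,545),(126,542)]]);print(S.round(4),S.mean(0))
e=S[3]+S[2]-S[0]-S[1];print(np.degrees(np.arctan2(e[1],e[0])))
print(U(354,268,.066),env.observe()['position'],env.observe()['qvel'])
E
```

```text
[[ 0.518  -0.2491  0.006 ]
 [ 0.5081 -0.1608  0.006 ]
 [ 0.5969 -0.1504  0.006 ]
 [ 0.6075 -0.2395  0.006 ]] [ 0.55762384 -0.19993851  0.006     ]
6.398263561061897
[ 0.52941634 -0.20326544  0.066     ] [ 0.52024056 -0.19742456  0.17799643] [ 2.33274847 -2.7777168   0.11957275  0.67103799  1.4812716   1.8033227 ]
```

Call:
servo_tool --rows '[1,0.008,-0.007,-0.026,0,0,-0.5,1,0,0,-0.026,0,0,0,1,0,0,-0.026,0,0,0,1,0,0,-0.026,0,0,0,1,0,0,-0.026,0,0,0,1,0,0,0,0,0,0,1,0,0,0,0,0,0]'

```text
time_s: 2.62
position: [0.5287, -0.2021, 0.0503]
tool_rot: [[0.993, -0.002, -0.12], [0.12, 0.001, 0.993], [-0.001, -1.0, 0.001]]
ft_force: [0.2, 0.2, -0.1]
grip_width: 0.0857
```

```bash
python3 - <<'E'
from h import *
o=snap('wrist','w2',scale=1.4); print(o['position'],o['ft_force'])
E
```

```text
[ 0.52865706 -0.20208894  0.05033483] [ 0.1549053   0.15460438 -0.05750559]
```

View pics/w2.png

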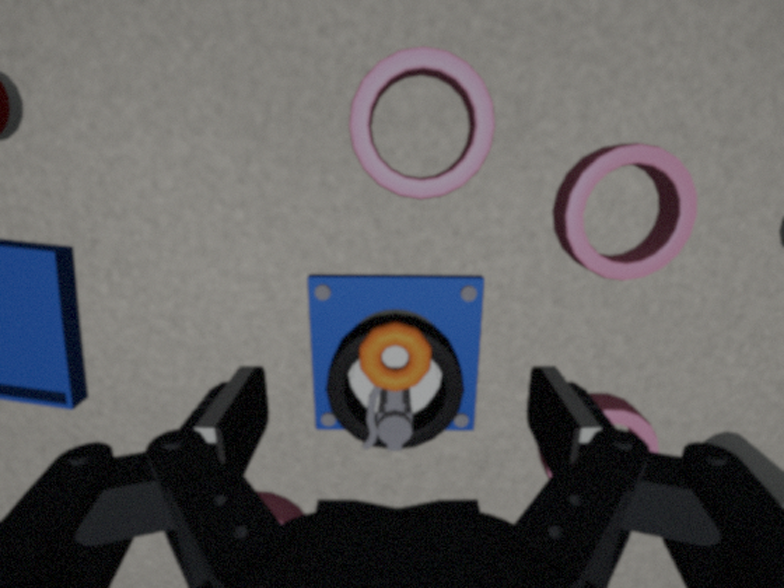

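Call:
servo_tool --rows '[0,0,0,0,0,0,0,0,0,0,0,0,0,0,0,0,0,0,0,0,0,0,0,0,0,0,0,0,0,0,0,0,0,0,0,0,0,0,0,0,0,0,0,0,0,0,0,0,0,0,0,0,0,0,0,0]'

```text
time_s: 3.33
position: [0.5289, -0.2029, 0.0502]
tool_rot: [[0.993, 0.0, -0.12], [0.12, -0.0, 0.993], [0.0, -1.0, -0.0]]
ft_force: [0.6, 0.1, -0.1]
grip_width: 0.0
```

```bash
python3 - <<'E'
from h import *
o=snap('wrist','w3',scale=1.4); print(o['position'],o['ft_force'],o['grip_width'])
E
```

```text
[ 0.52890277 -0.20292921  0.05023431] [ 0.6313056   0.05996229 -0.08782393] 2.8115743196830948e-05
```

View pics/w3.png

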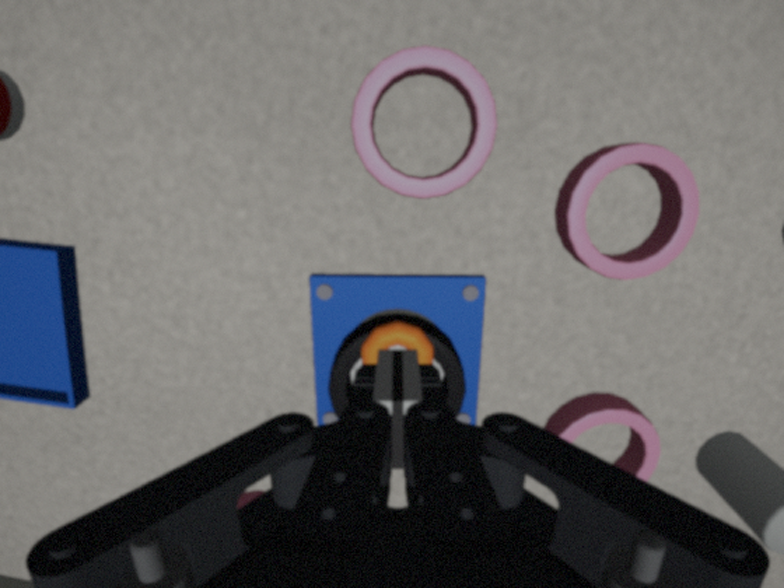

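```bash
python3 - <<'E'
from h import *
o=env.observe(); c=cam('wrist',o)
R=np.array(o['tool_rot']);p=np.array(o['position'])
for t in [(0,0,0),(-.011,0,0),(.011,0,0),(0,-.013,0),(-.011,-.013,0),(-.011,-.02,0)]: print(t,proj(c,p+R@np.array(t))*1.4)
print(proj(c,[[.5295,-.203,.064],[.558,-.1995,.073]])*1.4)
crop('w3',(240,200,330,290),8,'c5')
E
```

```text
(0, 0, 0) [[398.31209885 338.75640716]]
(-0.011, 0, 0) [[398.32882244 314.13994618]]
(0.011, 0, 0) [[398.29548691 362.50644116]]
(0, -0.013, 0) [[398.41229948 351.6488941 ]]
(-0.011, -0.013, 0) [[398.43240123 325.51899092]]
(-0.011, -0.02, 0) [[398.4945362  332.34965352]]
[[398.02281373 353.88255752]
 [398.20319968 430.2123975 ]]
```

View pics/c5.png

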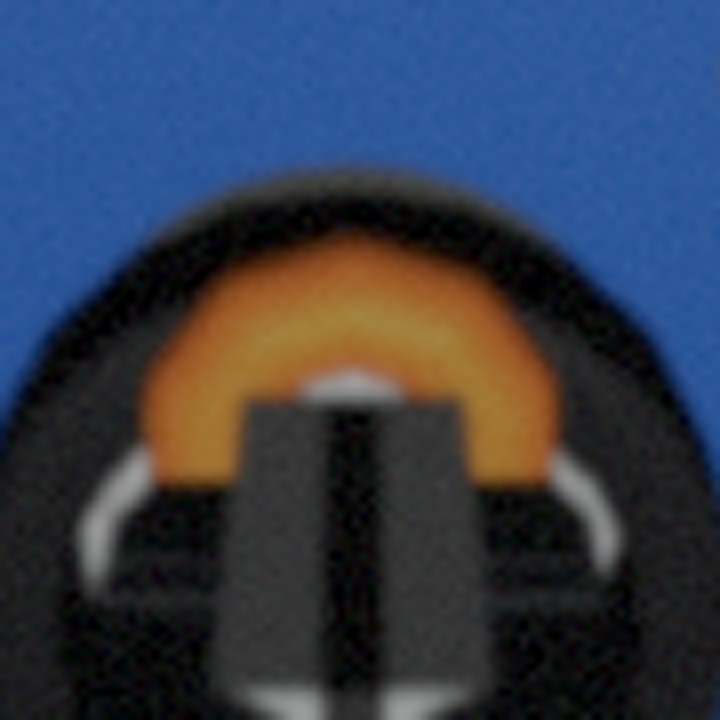

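```bash
python3 - <<'E'
from h import *
o=snap('scene','s3'); crop('s3',(140,150,290,290),5,'c6'); c=cam('scene')
p=np.array(o['position'])
for d in (0,.02,.036): print((proj(c,p+[0,0,d])-[140,150])*5)
E
```

```text
[[340.92718193 444.53972146]]
[[337.18229996 409.17306083]]
[[334.13817516 380.3547681 ]]
```

View pics/c6.png

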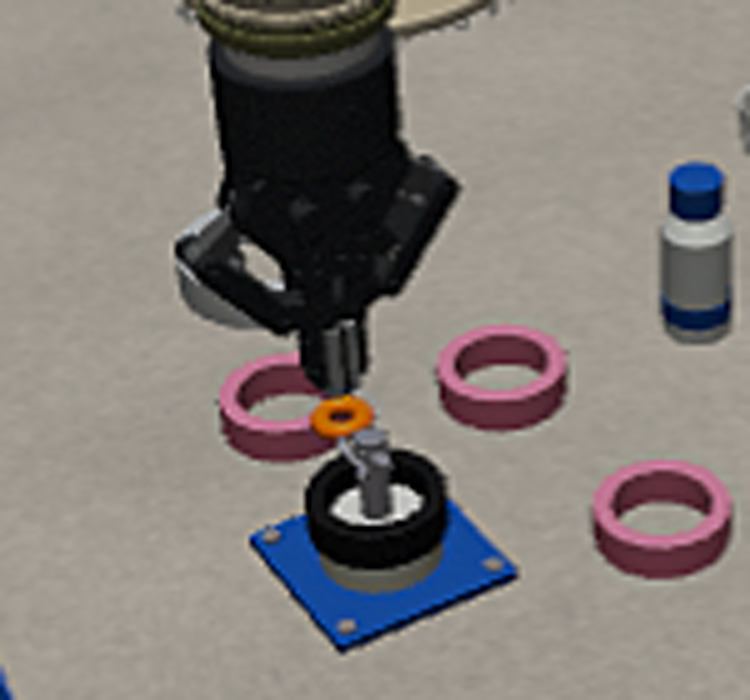

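Call:
servo_tool --rows '[1,0,0,0,0,0,0,1,0,0,0,0,0,0,1,0,0,0,0,0,0,1,0,0,0,0,0,0,1,0,0,0,0,0,0,1,0,0,0,0,0,0,1,0,0,0,0,0,0,1,0,0,-0.015,0,0,0,1,0,0,-0.015,0,0,0,1,0,0,0,0,0,0]'

```text
time_s: 4.27
position: [0.5276, -0.2022, 0.018]
tool_rot: [[0.993, -0.004, -0.12], [0.12, 0.002, 0.993], [-0.003, -1.0, 0.003]]
ft_force: [0.2, -0.4, -0.3]
grip_width: 0.0858
```

Call:
servo_tool --rows '[0.4,0,0,0,0,0,0,0.4,0,0,0,0,0,0,0.4,0,0,0,0,0,0,0.4,0,0,0,0,0,0,0.4,0,0,0,0,0,0,0.4,0,0,0,0,0,0]'

```text
time_s: 4.77
position: [0.529, -0.203, 0.0206]
tool_rot: [[0.993, 0.0, -0.12], [0.12, -0.0, 0.993], [0.0, -1.0, -0.0]]
ft_force: [0.6, 0.0, 0.6]
grip_width: 0.0343
```

```bash
python3 - <<'E'
from h import *
o=snap('scene','s4'); crop('s4',(140,150,290,290),5,'c7'); print(o['position'],o['grip_width'],o['ft_force'])
o=snap('wrist','w4'); crop('w4',(160,180,410,340),3,'c8')
E
```

```text
[ 0.52902312 -0.20296147  0.02056159] 0.034284936826335044 [0.63485935 0.01908577 0.62838148]
```

View pics/c7.png

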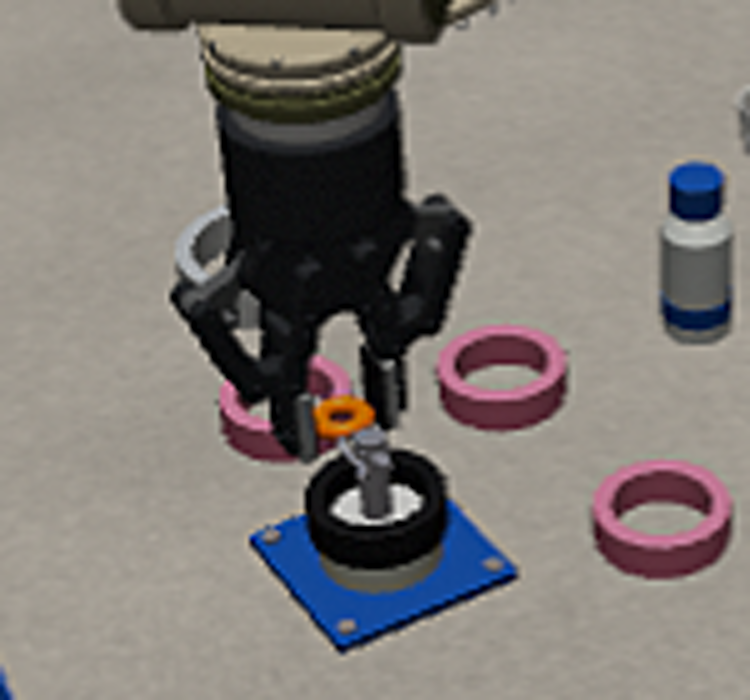

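View pics/c8.png

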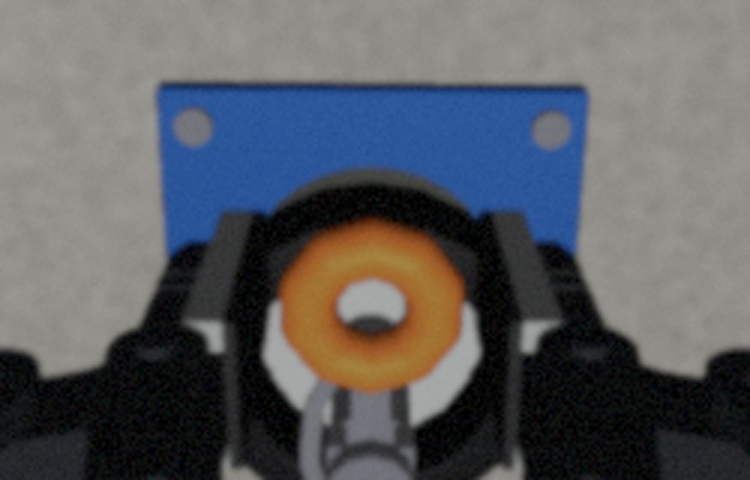

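Call:
servo_tool --rows '[0.4,0,0,-0.005,0,0,0,0.4,0,0,0,0,0,0,0,0,0,0,0,0,0,0,0,0,0,0,0,0,0,0,0,0,0,0,0,0,0,0,0,0,0,0]'

```text
time_s: 5.37
position: [0.5289, -0.2029, 0.0153]
tool_rot: [[0.993, 0.0, -0.12], [0.12, -0.0, 0.993], [0.0, -1.0, -0.0]]
ft_force: [0.2, 0.1, -0.6]
grip_width: 0.0261
```

```bash
python3 - <<'E'
from h import *
o=snap('wrist','w5'); crop('w5',(160,180,410,340),3,'c9'); print(o['position'],o['grip_width'],o['ft_force'])
E
```

```text
[ 0.5289111  -0.20292258  0.01526119] 0.02613851404869549 [ 0.15687069  0.11997171 -0.56923254]
```

View pics/c9.png

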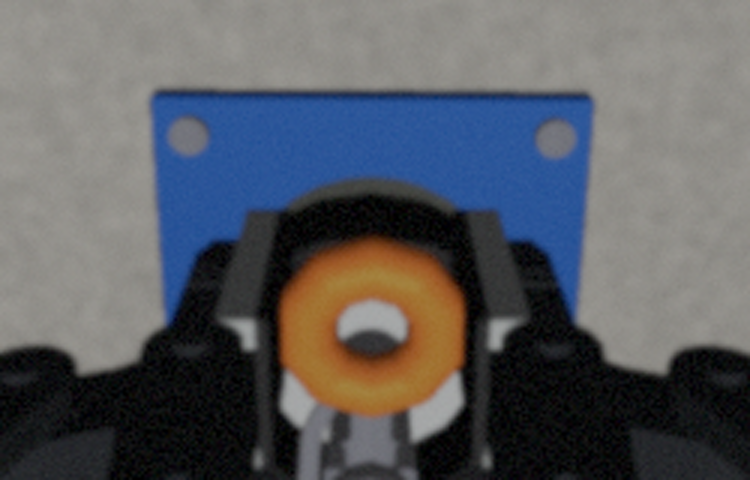

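Call:
servo_tool --rows '[0,0,0,0,0,0,0,0,-0.0075,-0.0009,0,0,0,0,0,-0.0075,-0.0009,0,0,0,0,0,-0.0075,-0.0009,0,0,0,0,0,-0.0075,-0.0009,0,0,0,0,0,-0.0075,-0.0009,0,0,0,0,0,-0.0075,-0.0009,0,0,0,0,0,-0.0075,-0.0009,0,0,0,0,0,0,0,0,0,0,0]'

```text
time_s: 6.17
position: [0.475, -0.2092, 0.0153]
tool_rot: [[0.993, -0.001, -0.119], [0.119, 0.0, 0.993], [-0.001, -1.0, 0.001]]
ft_force: [-1.0, -0.4, 0.4]
grip_width: 0.026
```

```bash
python3 - <<'E'
from h import *
o=snap('wrist','w6'); crop('w6',(160,180,410,340),3,'c10'); print(o['position'],o['grip_width'],o['ft_force'])
E
```

```text
[ 0.47498279 -0.20924404  0.01526964] 0.026021487958541156 [-0.98087429 -0.36475193  0.42700667]
```

View pics/c10.png

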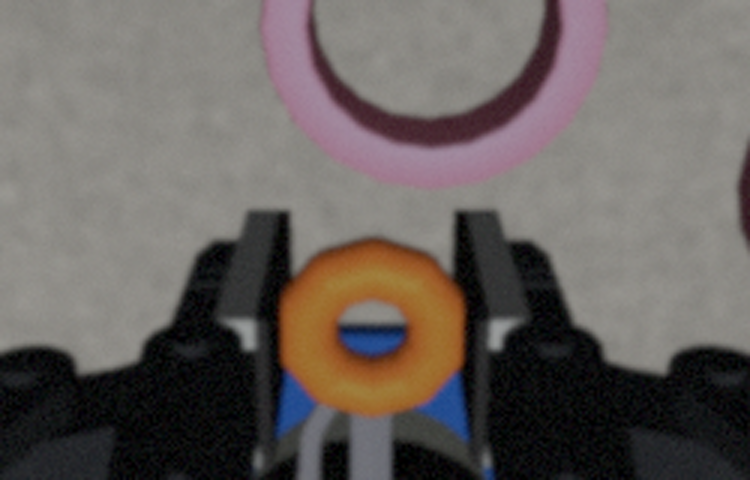

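Call:
servo_tool --rows '[0,0,0,0.03,0,0,0,0,0,0,0.03,0,0,0,0,0.0125,-0.034,0,0,0,0,0,0.0125,-0.034,0,0,0,0,0,0.0125,-0.034,0,0,0,0,0,0.0125,-0.034,0,0,0,0,0,0.0125,-0.034,0,0,0,0,0,0.0125,-0.034,0,0,0,0,0,0,0,0,0,0,0,0,0,0,0,0,0,0]'

```text
time_s: 7.05
position: [0.5514, -0.4145, 0.0741]
tool_rot: [[0.993, -0.0, -0.118], [0.118, 0.0, 0.993], [-0.0, -1.0, 0.0]]
ft_force: [-1.1, 0.4, 0.0]
grip_width: 0.0262
```

```bash
python3 - <<'E'
from h import *
o=snap('wrist','w7',scale=1.4); print(o['position'],o['grip_width'],o['ft_force'])
E
```

```text
[ 0.55144669 -0.41446855  0.07412069] 0.026181019536335632 [-1.09668004  0.38091248  0.02092966]
```

View pics/w7.png

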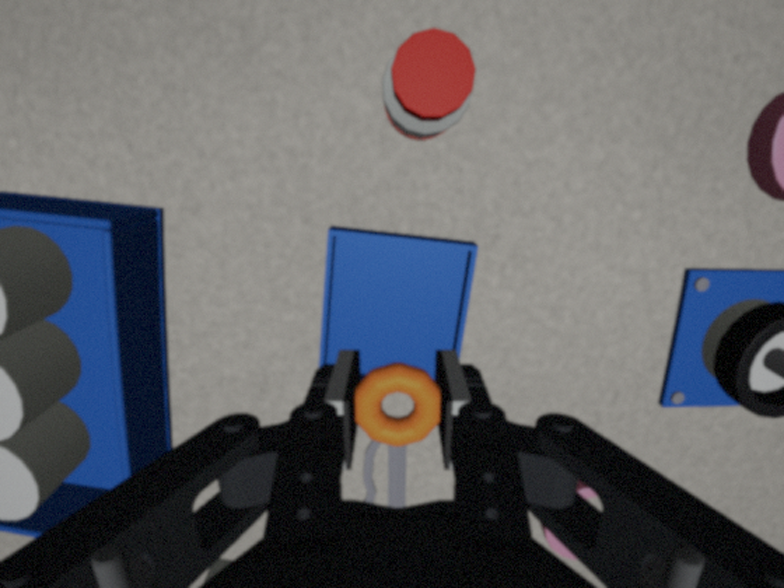

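Call:
servo_tool --rows '[0,-0.002,0,-0.024,0,0,0,0,0,0,-0.024,0,0,0,0,0,0,-0.024,0,0,0,0,0,0,-0.023,0,0,0,0,0,0,0,0,0,0,0,0,0,0,0,0,0,0.5,0,0,0,0,0,0,0.5,0,0,0,0,0,0,0.5,0,0,0,0,0,0,0.5,0,0,0,0,0,0]'

```text
time_s: 7.93
position: [0.5498, -0.4135, -0.0185]
tool_rot: [[0.993, 0.001, -0.12], [0.12, -0.001, 0.993], [0.001, -1.0, -0.002]]
ft_force: [-0.7, -0.5, 0.5]
grip_width: 0.0429
```

```bash
python3 - <<'E'
from h import *
o=snap('wrist','w8',scale=1.4); print(o['position'],o['grip_width'],o['ft_force'])
E
```

```text
[ 0.549772   -0.41352107 -0.01850167] 0.04285507851956799 [-0.74926322 -0.51801075  0.52028091]
```

View pics/w8.png

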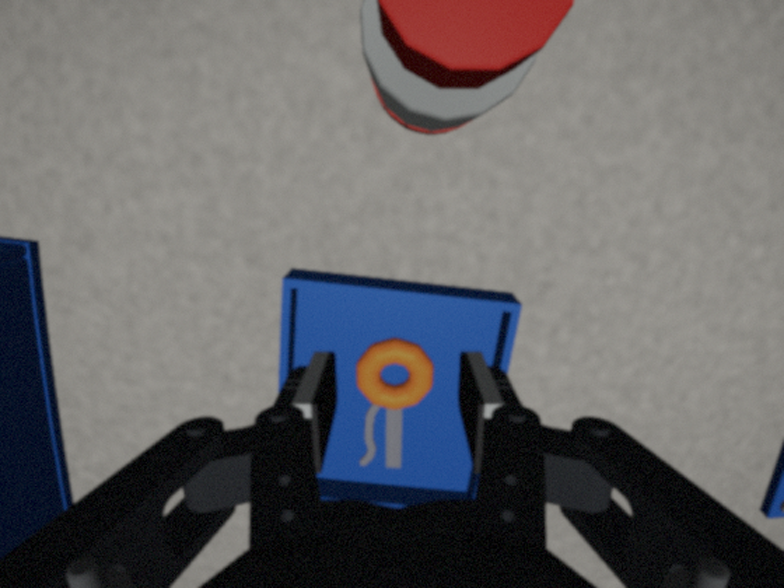

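Call:
servo_tool --rows '[0.5,0,0,0.04,0,0,0,1,0,0,0.04,0,0,0,1,0,0,0.04,0,0,0,1,0.002,0.035,0,0,0,0,1,0.002,0.036,0,0,0,0,1,0.002,0.036,0,0,0,0,1,0.001,0.036,0,0,0,0,1,0.001,0.036,0,0,0,0,1,0.001,0.035,0,0,0,0,1,0,0,0,0,0,0]'

```text
time_s: 8.82
position: [0.5582, -0.1935, 0.1009]
tool_rot: [[0.992, -0.0, -0.124], [0.124, 0.002, 0.992], [-0.0, -1.0, 0.002]]
ft_force: [0.6, 0.5, 0.5]
grip_width: 0.0854
```

Call:
servo_tool --rows '[1,0,0,-0.03,0,0,0,1,0,0,0,0,0,0]'

```text
time_s: 8.98
position: [0.5567, -0.1979, 0.067]
tool_rot: [[0.993, -0.005, -0.121], [0.121, 0.003, 0.993], [-0.005, -1.0, 0.003]]
ft_force: [-0.7, 0.5, -1.2]
grip_width: 0.0856
```

```bash
python3 - <<'E'
from h import *
o=snap('wrist','w9'); crop('w9',(140,180,420,390),2.8,'c11'); print(o['position'],o['grip_width'],o['ft_force'])
np.savez('pics/w9o.npz',p=o['position'],r=o['tool_rot'])
print((proj(cam('wrist',o),[.5578,-.1997,.042])-[140,180])*2.8)
snap('top','t9',(290,150,450,270),5)
E
```

```text
[ 0.55673229 -0.19791931  0.06702422] 0.08560302775211016 [-0.66651128  0.49151109 -1.20854314]
[[395.94017184 136.16843924]]
```

View pics/c11.png

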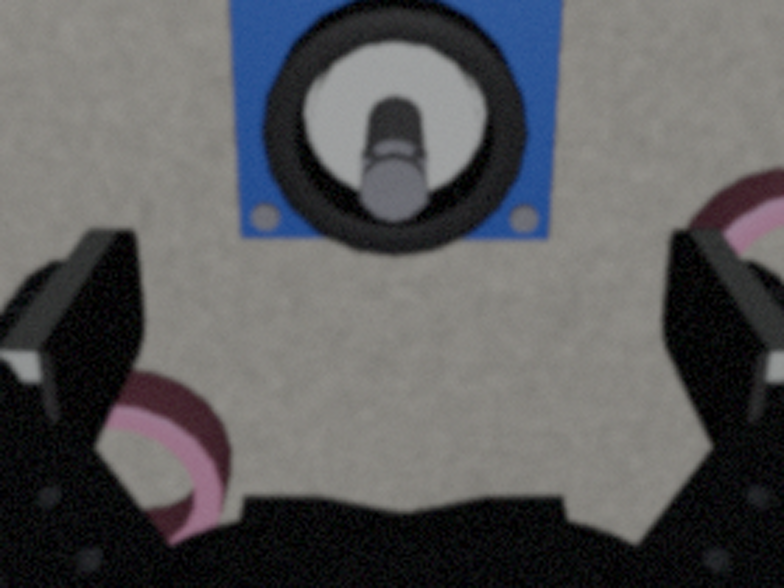

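Call:
servo_tool --rows '[1,0,-0.001,-0.025,0,0,0,1,0,0,-0.025,0,0,0,1,0,0,-0.013,0,0,0,1,0,0,-0.005,0,0,0,1,0,0,0,0,0,0]'

```text
time_s: 9.5
position: [0.5584, -0.2008, 0.0022]
tool_rot: [[0.993, -0.0, -0.119], [0.119, 0.0, 0.993], [-0.0, -1.0, 0.0]]
ft_force: [-0.4, 1.1, 0.7]
grip_width: 0.0858
```

```bash
python3 - <<'E'
from h import *
o=snap('wrist','w10'); crop('w10',(140,180,420,390),2.8,'c12'); print(o['position'],o['grip_width'],o['ft_force'])
snap('scene','s10'); crop('s10',(140,150,290,290),5,'c13')
E
```

```text
[ 0.55841471 -0.20077756  0.0022414 ] 0.0857867713281018 [-0.39887121  1.09570525  0.74483764]
```

View pics/c12.png

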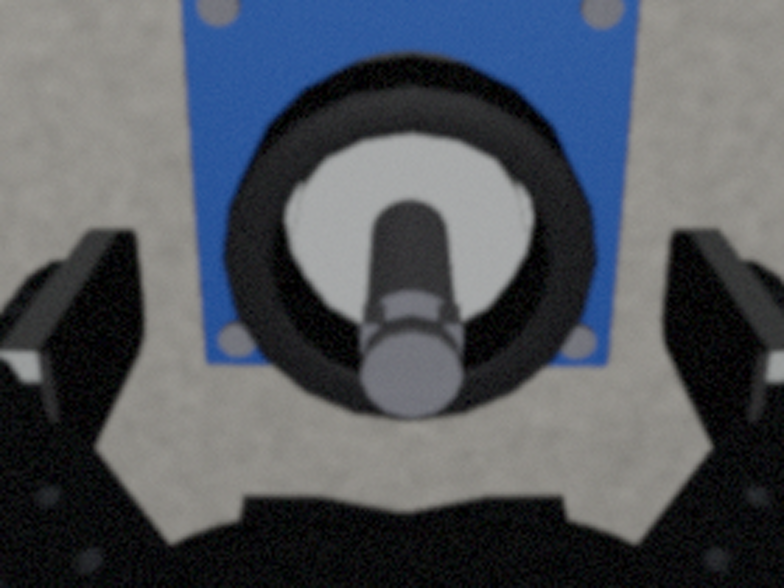

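View pics/c13.png

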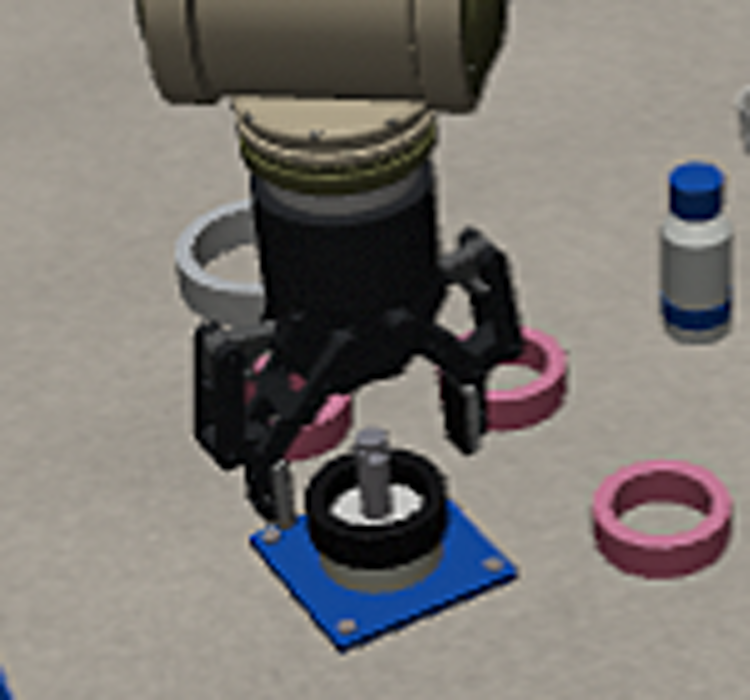

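Call:
servo_tool --rows '[1,0,0.0015,-0.006,0,0,0,1,0,0,-0.006,0,0,0,1,0,0,0,0,0,0,0,0,0,0,0,0,0,0,0,0,0,0,0,0,0,0,0,0,0,0,0,0,0,0,0,0,0,0,0,0,0,0,0,0]'

```text
$.rows: bad value
```

```bash
python3 - <<'E'
from h import *
o=snap('wrist','w11'); crop('w11',(140,180,420,390),2.8,'c14'); print(o['position'],o['grip_width'],o['ft_force'])
snap('scene','s11'); crop('s11',(140,150,290,290),5,'c15')
E
```

```text
[ 0.55914202 -0.20096741  0.00362491] 0.08499186886861919 [ 0.33144899 -0.01392106  0.90627033]
```

View pics/c14.png

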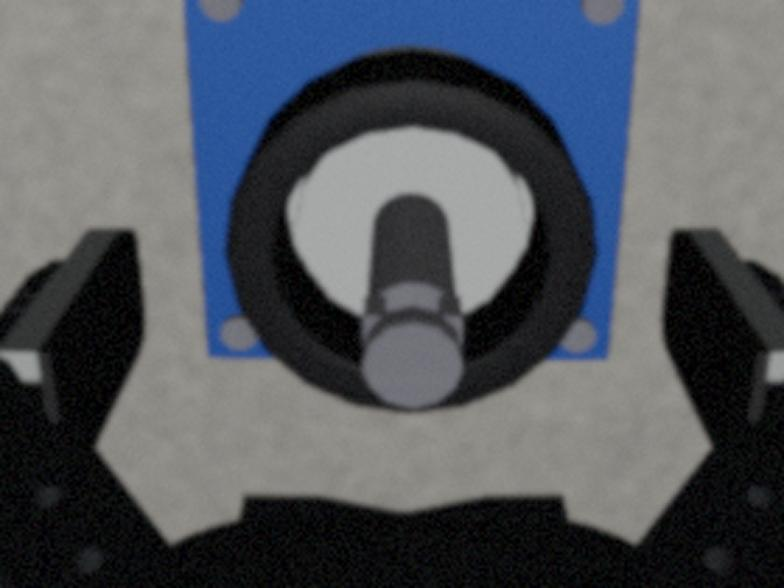

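View pics/c15.png

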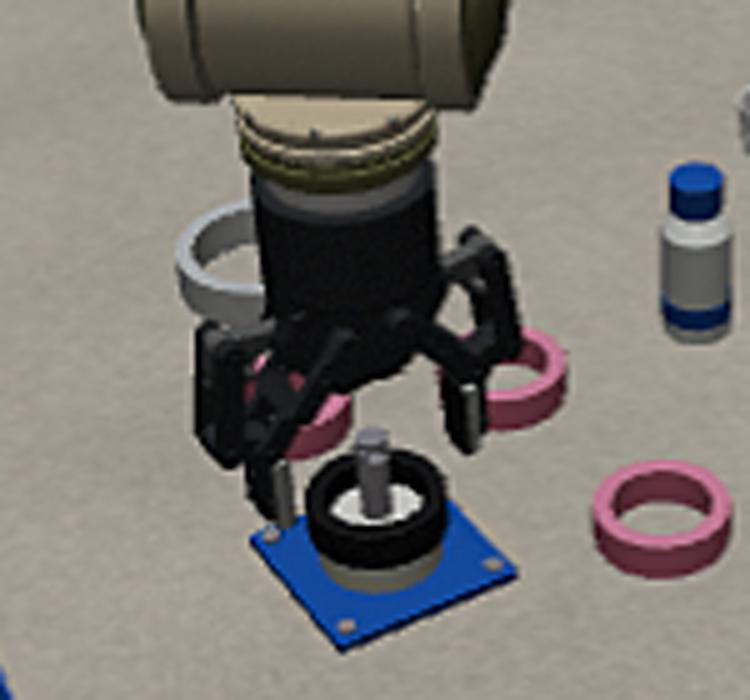

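Call:
servo_tool --rows '[1,-0.001,0.0015,-0.007,0,0,0,1,0,0,-0.006,0,0,0,0,0,0,0,0,0,0,0,0,0,0,0,0,0,0,0,0,0,0,0,0,0,0,0,0,0,0,0,0,0,0,0,0,0,0]'

```text
time_s: 10.28
position: [0.5575, -0.1987, -0.0105]
tool_rot: [[0.993, 0.0, -0.12], [0.12, -0.0, 0.993], [0.0, -1.0, -0.0]]
ft_force: [-0.1, 1.2, 3.0]
grip_width: 0.0633
```

```bash
python3 - <<'E'
from h import *
o=snap('wrist','w12'); crop('w12',(140,180,420,390),2.8,'c14'); print(o['position'],o['grip_width'],o['ft_force'])
snap('scene','s12'); crop('s12',(140,150,290,290),5,'c15')
E
```

```text
[ 0.55745642 -0.19865157 -0.01054275] 0.06325060724455049 [-0.1293733   1.20296958  2.9511108 ]
```

View pics/c14.png

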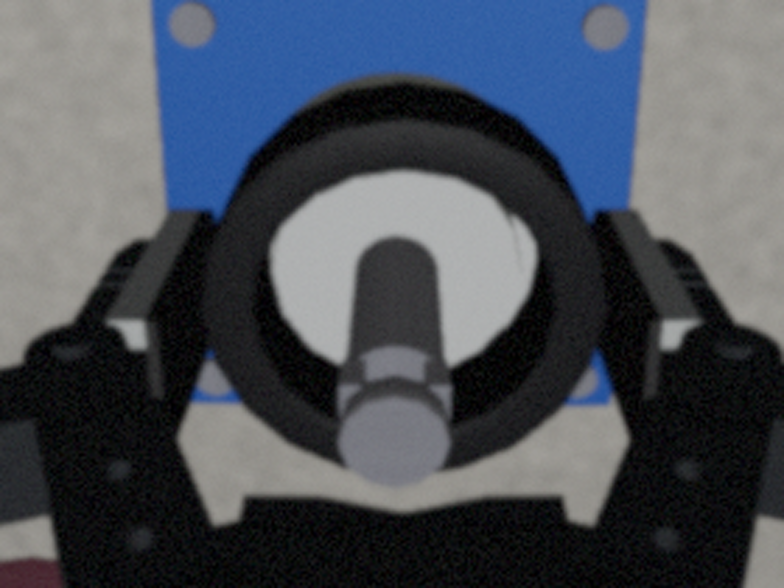

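View pics/c15.png

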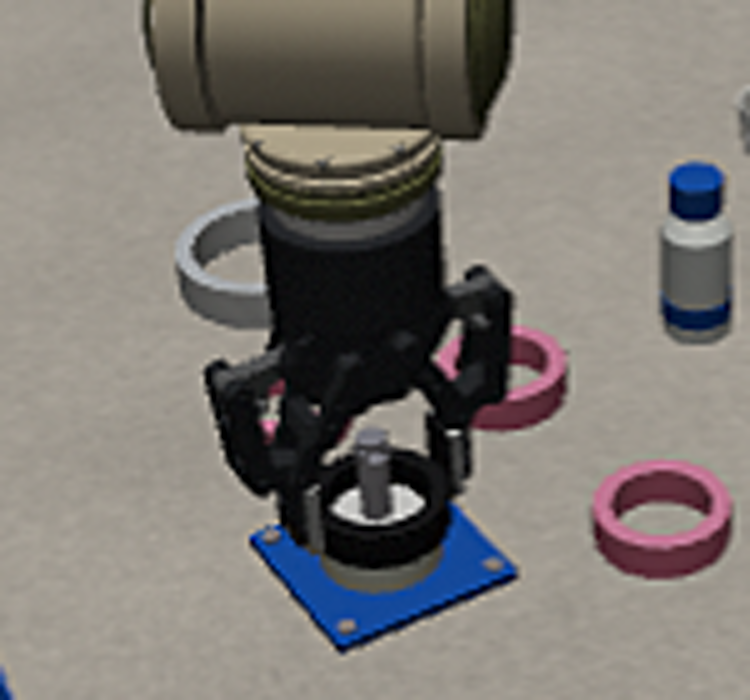

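Call:
servo_tool --rows '[0,0,0,0.01,0,0,0,0,0,0,0.03,0,0,0,0,0,0,0.03,0,0,0,0,0,0,0.03,0,0,0,0,-0.002,0.034,0,0,0,0,0,-0.003,0.035,0,0,0,0,0,-0.003,0.035,0,0,0,0,0,-0.003,0.035,0,0,0,0,0,-0.003,0.035,0,0,0,0,0,-0.003,0.035,0,0,0,0]'

```text
time_s: 11.22
position: [0.54, 0.0118, 0.0898]
tool_rot: [[0.993, 0.0, -0.119], [0.119, -0.0, 0.993], [0.0, -1.0, -0.0]]
ft_force: [-0.0, -0.2, -1.0]
grip_width: 0.0633
```

Call:
servo_tool --rows '[0,-0.003,0.035,0,0,0,0,0,-0.003,0.035,0,0,0,0,0,-0.003,0.035,0,0,0,0,0,-0.003,0.035,0,0,0,0,0,-0.001,0.034,0,0,0,0,0,0,0,0,0,0,0,0,0,0,0,0,0,0,0,0,0,0,0,0,0]'

```text
time_s: 11.88
position: [0.5274, 0.184, 0.0894]
tool_rot: [[0.993, 0.0, -0.12], [0.12, -0.0, 0.993], [0.0, -1.0, -0.0]]
ft_force: [0.8, -0.5, -1.0]
grip_width: 0.0629
```

```bash
python3 - <<'E'
from h import *
o=snap('wrist','w13',scale=1.4); print(o['position'],o['grip_width'],o['ft_force'],o['tool_rot'])
np.savez('pics/w13o.npz',p=o['position'],r=o['tool_rot'])
E
```

```text
[0.52739694 0.18399745 0.0894215 ] 0.06291269911270574 [ 0.83600266 -0.54653071 -0.98843762] [[ 9.92768347e-01  8.87494335e-05 -1.20045830e-01]
 [ 1.20045853e-01 -3.16125995e-04  9.92768298e-01]
 [ 5.01580164e-05 -9.99999946e-01 -3.24493883e-04]]
```

View pics/w13.png

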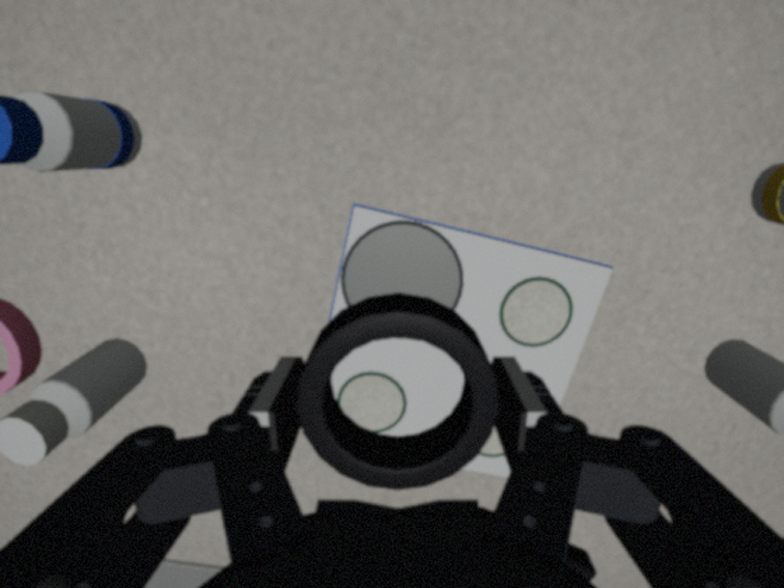

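```bash
python3 - <<'E'
from h import *
z=np.load('pics/w13o.npz'); c=cam('wrist',dict(position=z['p'],tool_rot=z['r']))
U=lambda x,y,h:unproj(c,((x+.5)/1.4-.5,(y+.5)/1.4-.5),h)
for p in [(536.5,311.5),(371.5,403)]: print(U(*p,.004))
c0=U(354,204,.004);c1=U(612,266,.004);e=c1-c0;print(c0,c1,np.linalg.norm(e),np.degrees(np.arctan2(-e[0],e[1])))
L=U(342,278,.004);Rr=U(463,278,.004);T=U(402,222,.004);print(L,Rr,T)
# project grey circle and ring
for ctr in [(.527,.185,.004)]:
  q=proj(c,[[ctr[0]+.037*np.cos(a),ctr[1]+.037*np.sin(a),.004] for a in np.linspace(0,6.28,60)])*1.4
  print(q.min(0),q.max(0))
for dx in (0,.002):
  zt=z['p'][2]+.0525
  q=proj(c,[[z['p'][0]+dx+.032*np.cos(a),z['p'][1]+.032*np.sin(a),zt] for a in np.linspace(0,6.28,60)])*1.4
  print('ring',q.min(0),q.max(0))
crop('w13',(200,190,370,360),4.5,'c16')
E
```

```text
[0.53486789 0.27120632 0.004     ]
[0.61057191 0.17641537 0.004     ]
[0.48317111 0.1530827  0.004     ] [0.50074057 0.311338   0.004     ] 0.15922758902490894 -6.335022255433785
[0.52791145 0.15002779 0.004     ] [0.51917803 0.22235268 0.004     ] [0.49017384 0.18174807 0.004     ]
[338.3630685  221.76005093] [460.9140338  339.79531445]
ring [295.53980563 307.09617636] [501.92317    488.72813424]
ring [295.23400012 313.60027898] [500.68028724 493.51169084]
```

View pics/c16.png

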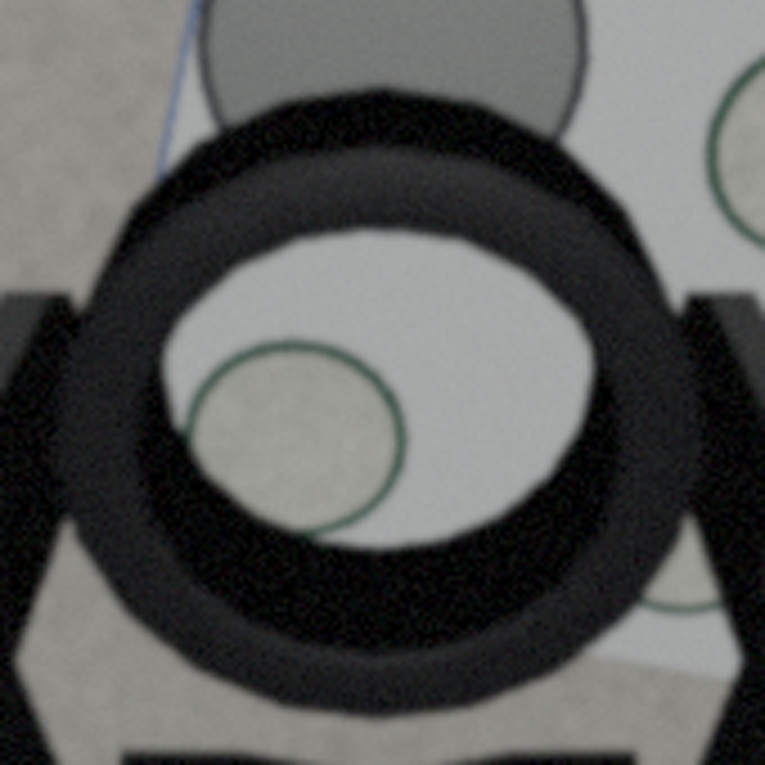

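Call:
servo_tool --rows '[0,-0.002,0.002,-0.03,0,0,0,0,0,0,-0.03,0,0,0,0,0,0,-0.03,0,0,0,0,0,0,-0.02,0,0,0,0,0,0,-0.005,0,0,0,0,0,0,0,0,0,0,0,0,0,0,0,0,0]'

```text
time_s: 12.52
position: [0.5263, 0.1857, -0.0248]
tool_rot: [[0.993, 0.002, -0.119], [0.119, 0.0, 0.993], [0.002, -1.0, -0.0]]
ft_force: [0.2, 0.7, -1.5]
grip_width: 0.0631
```

```bash
python3 - <<'E'
from h import *
o=snap('wrist','w14',scale=1.4); print(o['position'],o['grip_width'],o['ft_force'])
np.savez('pics/w14o.npz',p=o['position'],r=o['tool_rot'])
snap('top','t14');crop('t14',(160,170,260,250),7,'c17')
E
```

```text
[ 0.52629451  0.18569029 -0.02479853] 0.06310511383544368 [ 0.24550591  0.67171434 -1.45569327]
```

View pics/w14.png

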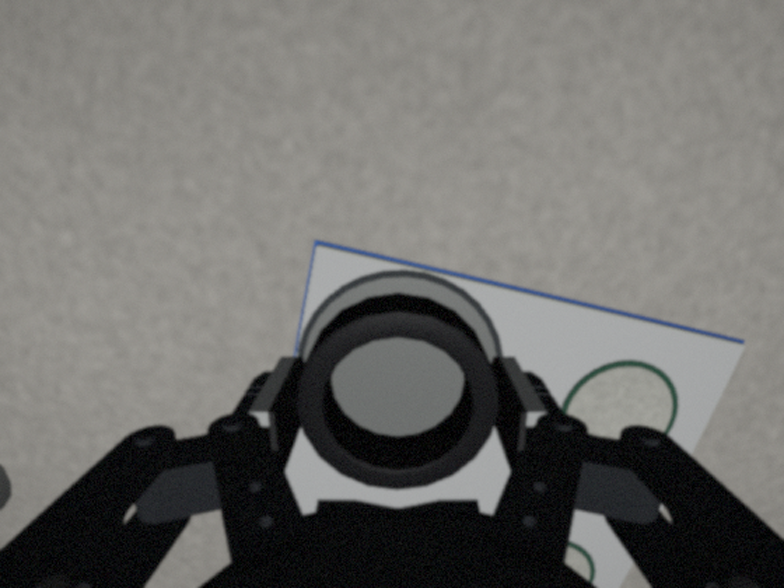

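```bash
python3 - <<'E'
from h import *
z=np.load('pics/w14o.npz'); c=cam('wrist',dict(position=z['p'],tool_rot=z['r']))
U=lambda x,y,h:unproj(c,((x+.5)/1.4-.5,(y+.5)/1.4-.5),h)
g=U(400,271,.004);r=U(400,294,.0077);print('grey near edge',g,'ring near edge',r, 'gap (want .005)',r[0]-g[0])
c0=U(316,241,.004);c1=U(743,342,.004);print(c0,c1)
E
```

```text
grey near edge [0.48970277 0.18170998 0.004     ] ring near edge [0.49658403 0.18251997 0.0077    ] gap (want .005) 0.006881255178976031
[0.48283942 0.15298305 0.004     ] [0.50120141 0.31058632 0.004     ]
```

View pics/c17.png

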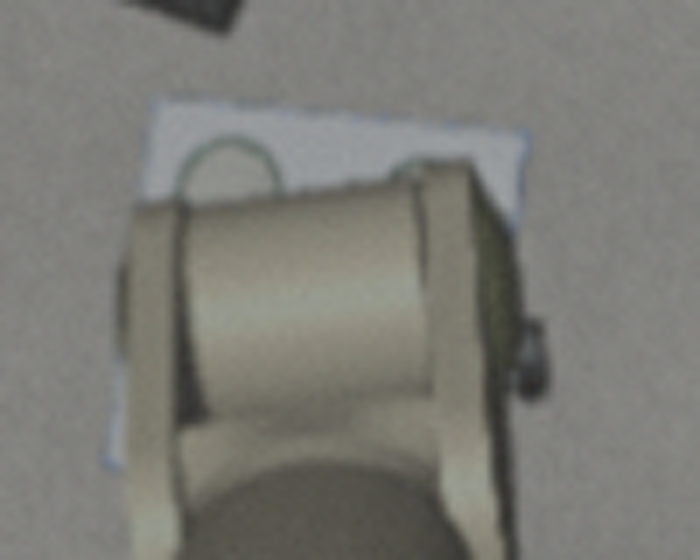

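Call:
servo_tool --rows '[0,-0.0015,0,-0.0015,0,0,0,0,0,0,-0.0015,0,0,0,0,0,0,-0.001,0,0,0,0,0,0,0,0,0,0]'

```text
time_s: 12.95
position: [0.5241, 0.1864, -0.0286]
tool_rot: [[0.993, 0.001, -0.12], [0.12, 0.0, 0.993], [0.001, -1.0, -0.0]]
ft_force: [-2.2, -1.7, 8.8]
grip_width: 0.0635
```

Call:
servo_tool --rows '[1,0,0,0,0,0,0,1,0,0,0,0,0,0,1,0,0,0,0,0,0,1,0,0,0,0,0,0,1,0,0,0.03,0,0,0,1,0,0,0.03,0,0,0,1,0,0,0.03,0,0,0,1,0,0,0,0,0,0,1,0,0,0,0,0,0]'

```text
time_s: 13.7
position: [0.5246, 0.1864, 0.0615]
tool_rot: [[0.993, 0.003, -0.12], [0.12, 0.0, 0.993], [0.003, -1.0, 0.0]]
ft_force: [-0.5, 0.1, 0.6]
grip_width: 0.0853
```

```bash
python3 - <<'E'
from h import *
o=snap('wrist','w15',scale=1.4); print(o['position'],o['grip_width'],o['ft_force'])
np.savez('pics/w15o.npz',p=o['position'],r=o['tool_rot'])
E
```

```text
[0.52462805 0.18643774 0.06152514] 0.08532868729368545 [-0.4910509   0.09124027  0.61503005]
```

View pics/w15.png

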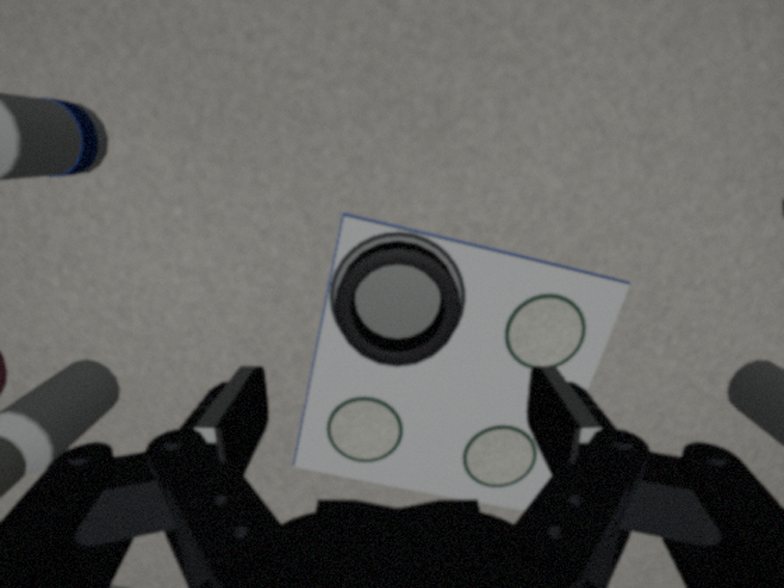

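```bash
python3 - <<'E'
from h import *
crop('w15',(200,140,450,350),3.2,'c18')
z=np.load('pics/w15o.npz'); c=cam('wrist',dict(position=z['p'],tool_rot=z['r']))
U=lambda x,y,h:unproj(c,((x+.5)/1.4-.5,(y+.5)/1.4-.5),h)
K=np.array([U(*p,.004) for p in[(344,213),(629,282),(295,466)]]);print(K)
print('center',(K[1]+K[2])/2)
print(U(545,331,.004),U(365,430,.004),U(398,302,.024))
for r,h,n in ((.032,.024,'ring'),(.037,.004,'grey'),(.023,.024,'in')):
  q=proj(c,[[.526+r*np.cos(a),.186+r*np.sin(a),h] for a in np.linspace(0,6.28,60)])
  print(n,(q.min(0)-[200,140])*3.2,(q.max(0)-[200,140])*3.2)
E
```

```text
[[0.48266149 0.15321125 0.004     ]
 [0.5008173  0.31103385 0.004     ]
 [0.64207235 0.13581182 0.004     ]]
center [0.57144483 0.22342283 0.004     ]
[0.53450359 0.27061453 0.004     ] [0.61030586 0.17668799 0.004     ] [0.5207206  0.18582258 0.024     ]
ring [121.48704446 121.36070413] [412.77417183 396.22285606]
grey [111.94809279  82.15187473] [422.29083229 377.58320757]
in [162.44690404 162.84851569] [371.87738482 360.34921373]
```

View pics/c18.png

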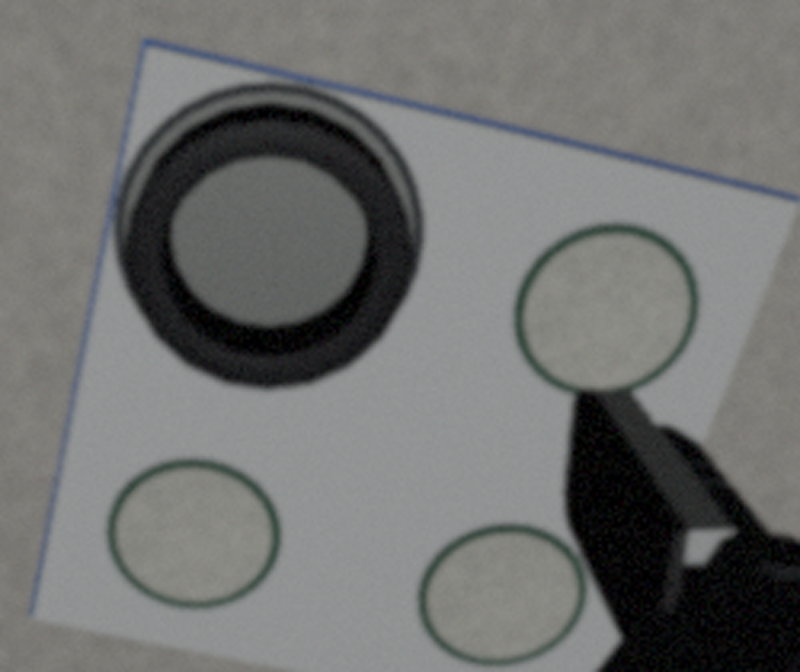

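```bash
python3 - <<'E'
from h import *
z=np.load('pics/w15o.npz'); c=cam('wrist',dict(position=z['p'],tool_rot=z['r']))
for x,h in ((.494,.004),(.492,.004),(.494,.024),(.503,.024),(.549,.024),(.549,.004),(.558,.024),(.489,.004),(.503,.004)): print(x,h,(proj(c,[x,.186,h])[0]-[200,140])*3.2)
E
```

```text
0.494 0.004 [283.84017138 104.66717369]
0.492 0.004 [284.9235393   96.10643599]
0.494 0.024 [285.32916264 122.32418957]
0.503 0.024 [280.07193383 163.52435019]
0.549 0.024 [255.02322064 359.69133398]
0.549 0.004 [255.94319134 325.05199351]
0.558 0.024 [250.46955766 395.32867302]
0.489 0.004 [286.55776459  83.19253015]
0.503 0.004 [279.02548565 142.71067834]
```

Call:
servo_tool --rows '[1,0,0,0.04,0,0,0,1,-0.012,-0.035,0.02,0,0,0,1,-0.013,-0.035,0,0,0,0,1,-0.013,-0.035,0,0,0,0,1,-0.013,-0.035,0,0,0,0,1,-0.013,-0.035,0,0,0,-7,1,0,0,0,0,0,0,1,0,0,0,0,0,0]'

```text
time_s: 14.42
position: [0.4592, 0.0103, 0.119]
tool_rot: [[1.0, -0.002, 0.006], [-0.006, 0.001, 1.0], [-0.002, -1.0, 0.001]]
ft_force: [0.0, -0.0, -0.2]
grip_width: 0.0856
```

```bash
python3 - <<'E'
from h import *
o=snap('wrist','w16',scale=1.4); print(o['position'],o['grip_width'],o['ft_force'])
np.savez('pics/w16o.npz',p=o['position'],r=o['tool_rot'])
c=cam('wrist',o); print(proj(c,[[.46,.011,.09],[.46,.011,0]])*1.4)
E
```

```text
[0.45917529 0.01033849 0.11898759] 0.08557123310840203 [ 0.00321712 -0.04827121 -0.21854915]
[[399.58988642 316.93964965]
 [398.75148264 271.46252036]]
```

View pics/w16.png

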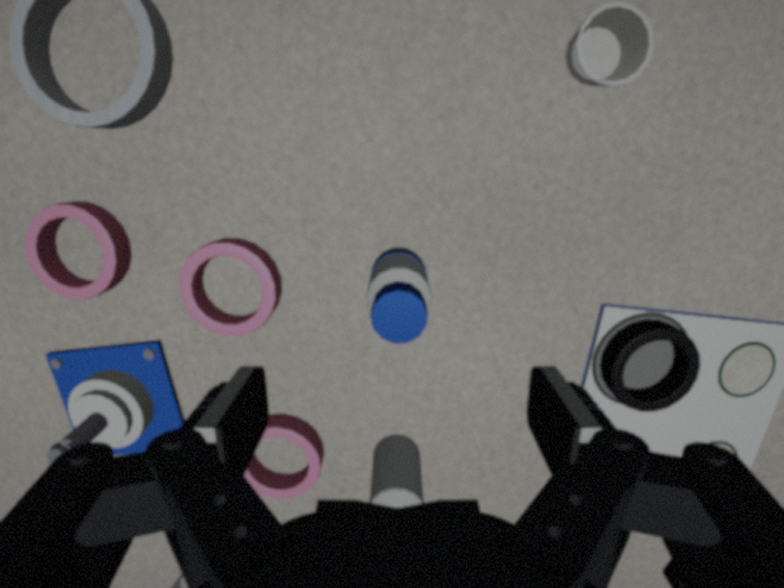

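Call:
servo_tool --rows '[1,0,0.0005,-0.03,0,0,0,1,0,0,-0.03,0,0,0,1,0,0,-0.03,0,0,0,1,0,0,-0.015,0,0,0,1,0,0,0,0,0,0]'

```text
time_s: 14.88
position: [0.4582, 0.0137, 0.0118]
tool_rot: [[1.0, -0.007, -0.0], [0.0, 0.002, 1.0], [-0.007, -1.0, 0.002]]
ft_force: [-1.4, -0.7, -0.2]
grip_width: 0.0854
```

```bash
python3 - <<'E'
from h import *
o=snap('wrist','w17'); crop('w17',(140,180,420,390),2.8,'c19'); print(o['position'],o['grip_width'],o['ft_force'])
snap('scene','s17'); crop('s17',(210,110,360,250),5,'c20')
E
```

```text
[0.45818345 0.01373787 0.01178054] 0.08543946126524062 [-1.38252744 -0.71164592 -0.20730526]
```

View pics/c19.png

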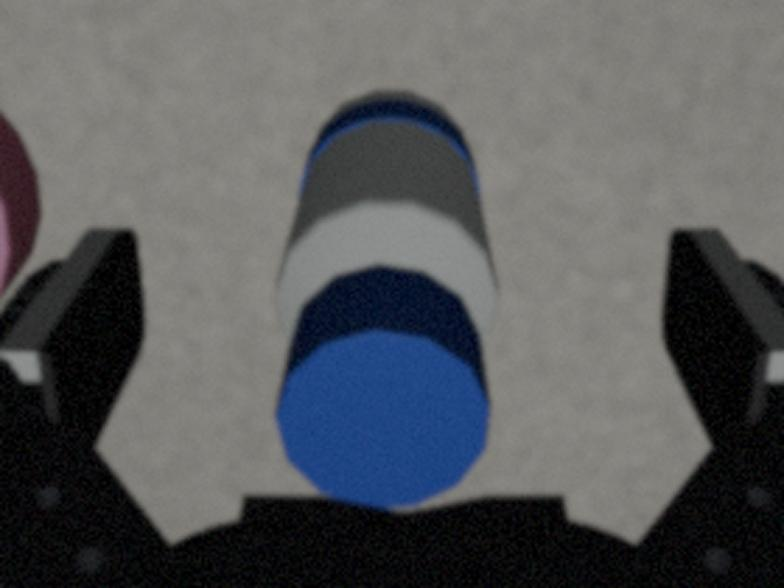

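View pics/c20.png

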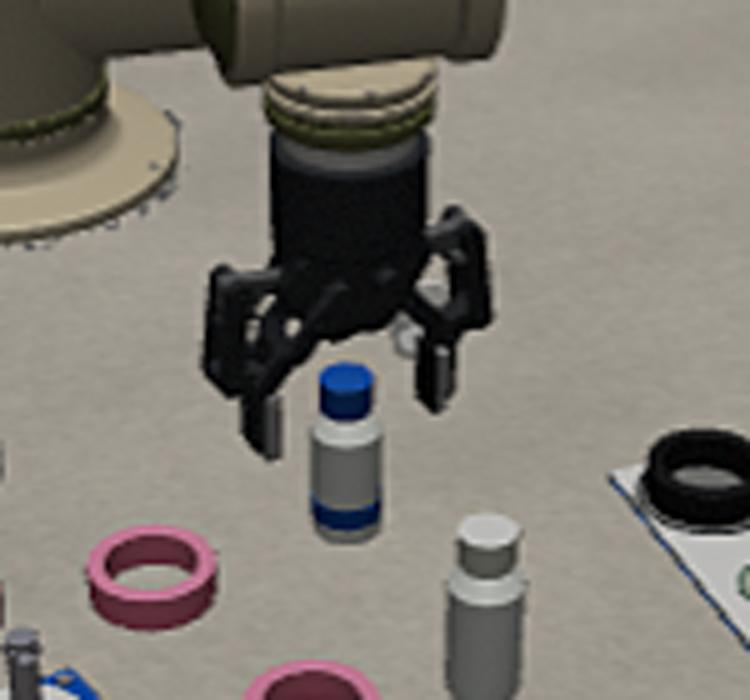

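Call:
servo_tool --rows '[1,0,-0.001,-0.007,0,0,0,1,0,0,-0.007,0,0,0,0,0,0,0,0,0,0,0,0,0,0,0,0,0,0,0,0,0,0,0,0,0,0,0,0,0,0,0,0,0,0,0,0,0,0,0,0,0,0,0,0,0]'

```text
time_s: 15.65
position: [0.4603, 0.011, 0.0016]
tool_rot: [[1.0, 0.001, 0.002], [-0.002, -0.0, 1.0], [0.001, -1.0, -0.0]]
ft_force: [-0.5, 0.4, 5.4]
grip_width: 0.0345
```

```bash
python3 - <<'E'
from h import *
o=snap('wrist','w18'); crop('w18',(140,180,420,390),2.8,'c19'); print(o['position'],o['grip_width'],o['ft_force'])
snap('scene','s18'); crop('s18',(210,110,360,250),5,'c20')
E
```

```text
[0.46034716 0.01100229 0.0015508 ] 0.03453088179154141 [-0.47970944  0.39975697  5.3769152 ]
```

View pics/c19.png

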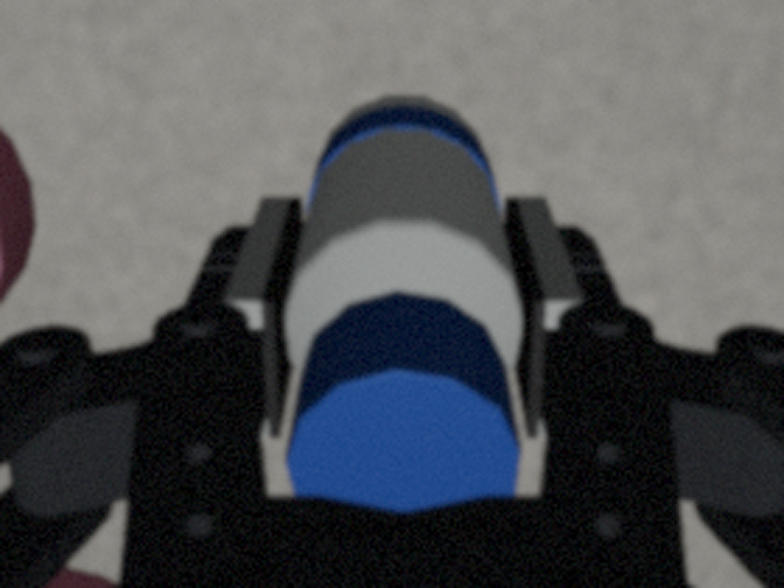

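View pics/c20.png

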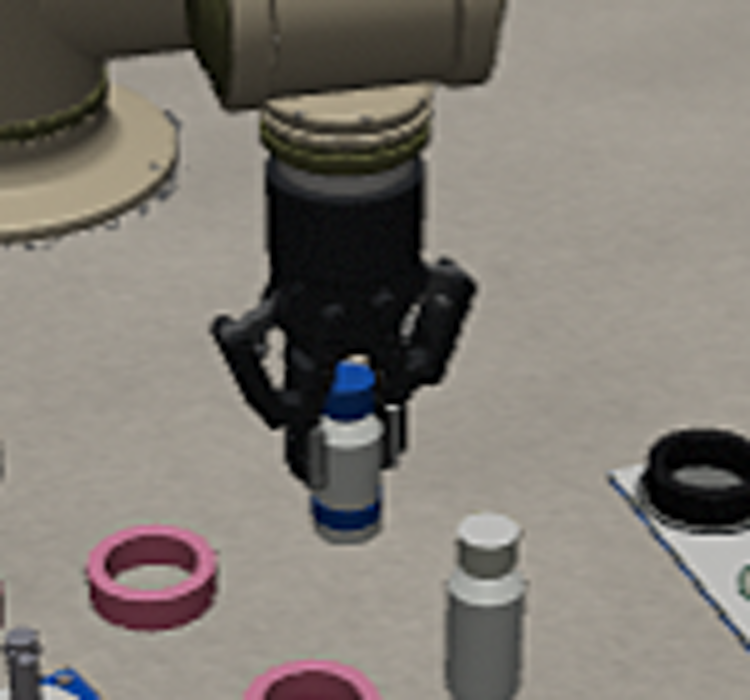

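Call:
servo_tool --rows '[0,0,0,0.02,0,0,0,0,0,0,0.04,0,0,0,0,0,0,0.03,0,0,0,0,0.013,0.035,0,0,0,0,0,0.013,0.035,0,0,0,0,0,0.013,0.035,0,0,0,0,0,0.013,0.035,0,0,0,0,0,0.014,0.035,0,0,0,0,0,0,0,0,0,0,0,0,0,0,0,0,0,0]'

```text
time_s: 16.58
position: [0.5258, 0.1875, 0.0905]
tool_rot: [[1.0, -0.001, -0.001], [0.001, -0.0, 1.0], [-0.001, -1.0, -0.0]]
ft_force: [-0.4, -0.6, -1.2]
grip_width: 0.0349
```

Call:
servo_tool --rows '[0,0,0,-0.03,0,0,0,0,0,0,-0.015,0,0,0,0,0,0,0,0,0,0]'

```text
time_s: 16.83
position: [0.5238, 0.1847, 0.0432]
tool_rot: [[1.0, -0.006, 0.003], [-0.003, -0.001, 1.0], [-0.006, -1.0, -0.001]]
ft_force: [-0.3, -0.5, -0.4]
grip_width: 0.0344
```

```bash
python3 - <<'E'
from h import *
o=snap('wrist','w19',scale=1.4); print(o['position'],o['grip_width'],o['ft_force'],o['tool_rot'])
snap('scene','s19'); crop('s19',(270,100,420,240),5,'c21')
np.savez('pics/w19o.npz',p=o['position'],r=o['tool_rot'])
E
```

```text
[0.52376945 0.18474669 0.04317422] 0.03440867582665297 [-0.31222168 -0.49295119 -0.42734333] [[ 0.99997317 -0.00649706  0.0033832 ]
 [-0.00339003 -0.00104128  0.99999371]
 [-0.00649349 -0.99997835 -0.00106327]]
```

View pics/w19.png

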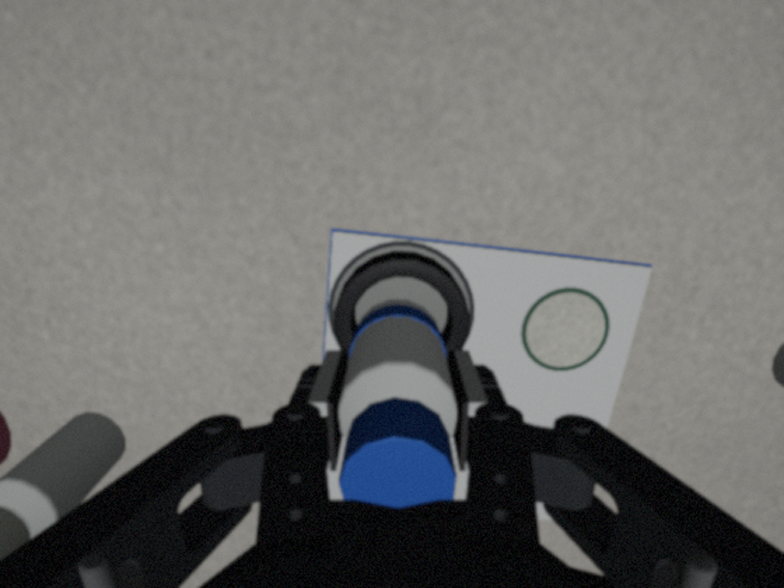

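View pics/c21.png

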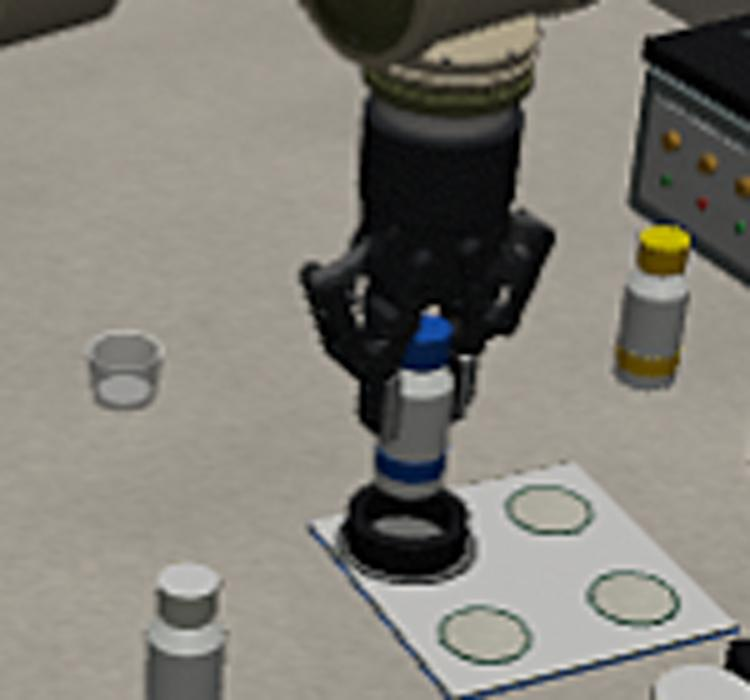

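Call:
servo_tool --rows '[0,0,0,0,0,0,0,0,0,0,0,0,0,0]'

```text
time_s: 17.1
position: [0.5266, 0.1858, 0.0473]
tool_rot: [[1.0, 0.002, 0.003], [-0.003, 0.0, 1.0], [0.002, -1.0, 0.0]]
ft_force: [0.5, -0.8, -0.4]
grip_width: 0.0344
```

```bash
python3 - <<'E'
from h import *
o=snap('wrist','w20'); print(o['position'])
crop('w20',(215,140,365,290),5,'c22')
c=cam('wrist',o);p=np.array(o['position'])
T=lambda X:(proj(c,X)-[215,140])*5
print('ring bottom near',T([.494,.186,.004]),'L/R outer mid',T([[.526,.154,.024],[.526,.218,.024]]),'ringinner near bottom',T([.503,.186,.004]), 'inner near top',T([.503,.186,.024]))
f=p[2]-.0016
th=np.linspace(0,6.28,80)
for cx in(0,-.001): 
  q=T(np.c_[p[0]+cx+.018*np.cos(th),p[1]+.018*np.sin(th),0*th+f]);print('foot',q.min(0),q.max(0))
E
```

```text
[0.52664595 0.18581546 0.04729108]
ring bottom near [[347.7895547  166.95121667]] L/R outer mid [[106.07668708 436.01818217]
 [591.48309415 434.59719305]] ringinner near bottom [[347.92343798 230.62823756]] inner near top [[348.45927515 265.95412886]]
foot [196.49729927 359.77916186] [499.41194165 640.25766737]
foot [196.24012292 351.51251581] [499.63578454 632.9008969 ]
```

View pics/c22.png

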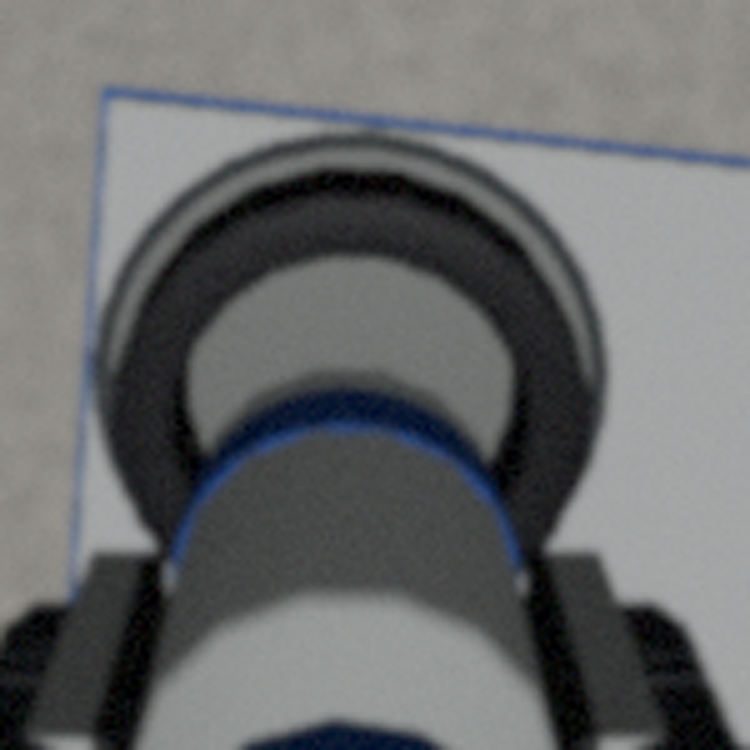

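Call:
servo_tool --rows '[0,0,0.0005,-0.015,0,0,0,0,0,0,-0.015,0,0,0,0,0,0,-0.006,0,0,0,0,0,0,-0.003,0,0,0,0,0,0,0,0,0,0]'

```text
time_s: 17.57
position: [0.526, 0.1866, 0.0071]
tool_rot: [[1.0, -0.0, 0.002], [-0.002, -0.0, 1.0], [-0.0, -1.0, -0.0]]
ft_force: [-0.1, 0.2, -0.4]
grip_width: 0.0349
```

```bash
python3 - <<'E'
from h import *
o=snap('wrist','w21',scale=1.4); print(o['position'],o['ft_force'],o['grip_width'])
snap('scene','s21'); crop('s21',(270,100,420,240),5,'c21')
E
```

```text
[0.5260457  0.18658344 0.0070775 ] [-0.06974123  0.23439513 -0.35166622] 0.03492558496939962
```

View pics/w21.png

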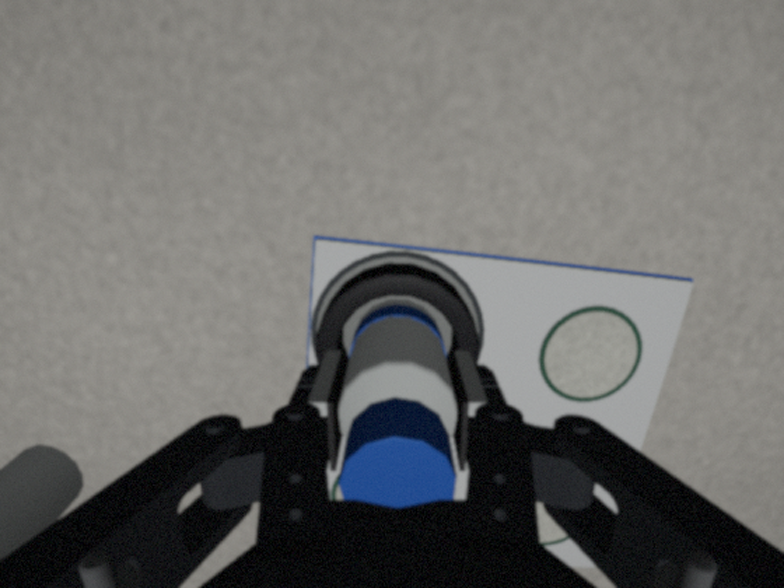

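View pics/c21.png

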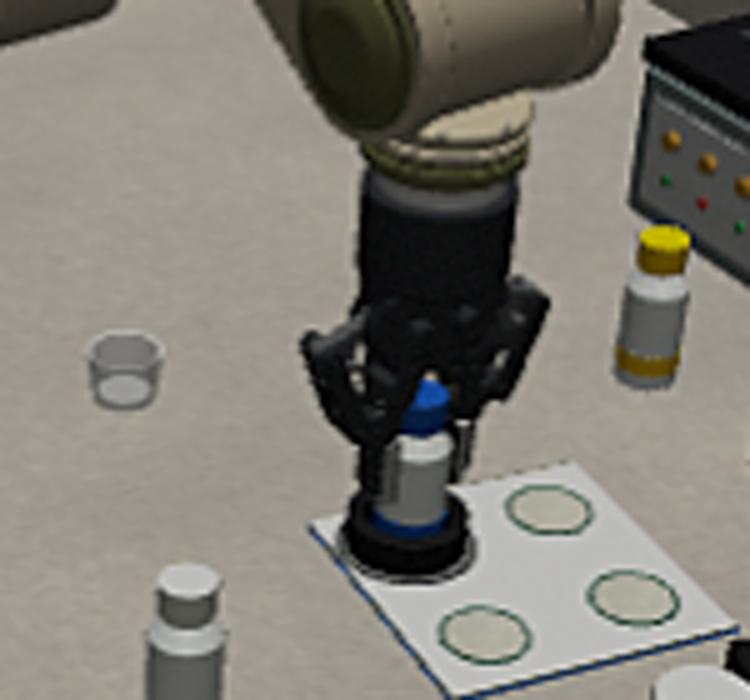

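Call:
servo_tool --rows '[0,0,0,-0.001,0,0,0,0,0,0,-0.0008,0,0,0,0,0,0,0,0,0,0]'

```text
time_s: 17.92
position: [0.5263, 0.1867, 0.0056]
tool_rot: [[1.0, 0.001, 0.002], [-0.002, 0.0, 1.0], [0.001, -1.0, 0.0]]
ft_force: [1.0, -0.3, 1.0]
grip_width: 0.035
```

Call:
servo_tool --rows '[1,0,0,0,0,0,0,1,0,0,0,0,0,0,1,0,0,0,0,0,0,1,0,0,0,0,0,0,1,0,0,0,0,0,0,1,0,0,0.03,0,0,0,1,0,0,0.03,0,0,0,1,0,0,0.04,0,0,0,1,0,0,0,0,0,0]'

```text
time_s: 18.67
position: [0.5292, 0.1872, 0.1121]
tool_rot: [[1.0, 0.012, 0.002], [-0.002, 0.002, 1.0], [0.012, -1.0, 0.002]]
ft_force: [0.3, 0.3, 1.8]
grip_width: 0.0853
```

```bash
python3 - <<'E'
from h import *
o=snap('wrist','w22',scale=1.4); print(o['position'],o['ft_force'],o['grip_width'])
snap('scene','s22'); crop('s22',(270,100,420,240),5,'c21')
E
```

```text
[0.52920053 0.18718562 0.11210639] [0.33245942 0.30363878 1.79895556] 0.0852980069523749
```

View pics/w22.png

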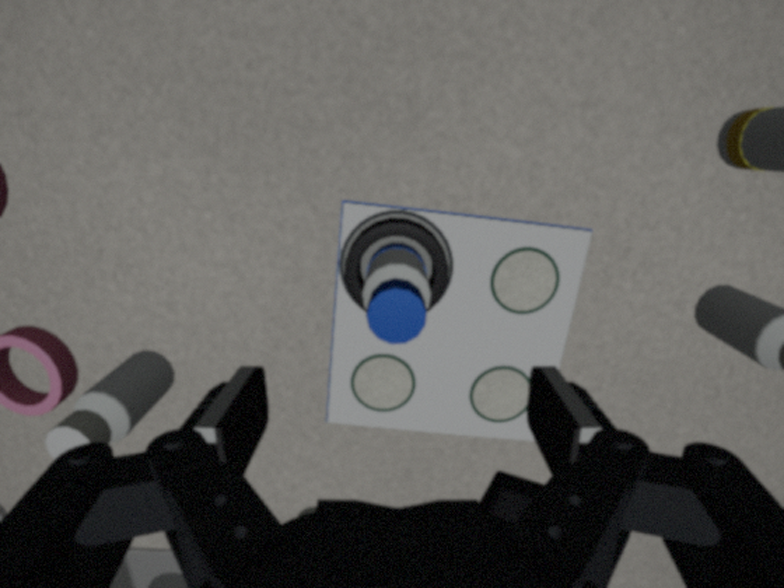

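View pics/c21.png

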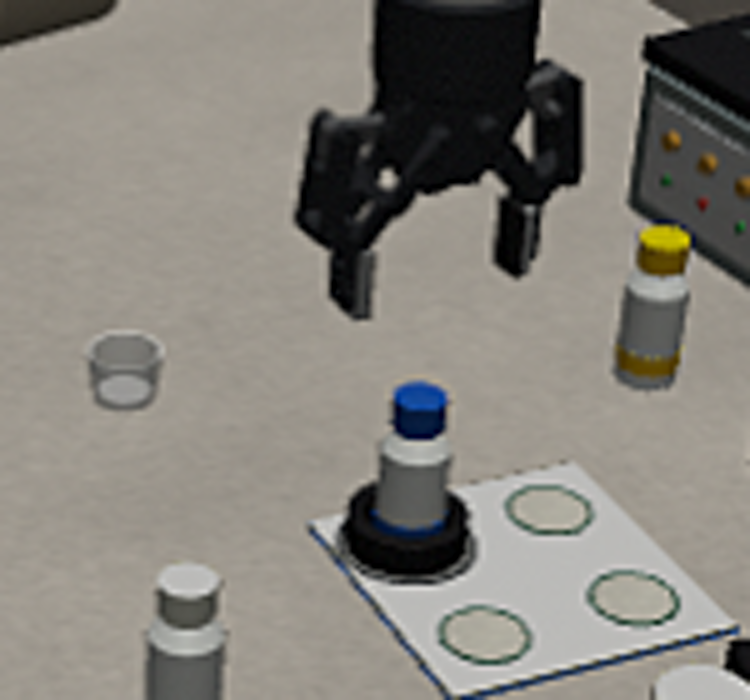

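Call:
servo_tool --rows '[1,-0.014,0.036,0.014,0,0,0,1,-0.014,0.0365,0,0,0,0,1,-0.014,0.0365,0,0,0,0,1,-0.014,0.0365,0,0,0,0,1,-0.014,0.0365,0,0,0,0,1,-0.014,0.036,0,0,0,0,1,0,0,0,0,0,0,1,0,0,0,0,0,0]'

```text
time_s: 19.43
position: [0.4404, 0.4057, 0.1174]
tool_rot: [[1.0, -0.003, -0.001], [0.001, -0.002, 1.0], [-0.003, -1.0, -0.002]]
ft_force: [-0.1, -0.6, -0.4]
grip_width: 0.0856
```

```bash
python3 - <<'E'
from h import *
o=snap('wrist','w23',scale=1.4); print(o['position'],o['ft_force'],o['grip_width'])
c=cam('wrist',o); print(proj(c,[[.4425,.405,.09],[.4425,.405,0]])*1.4)
np.savez('pics/w23o.npz',p=o['position'],r=o['tool_rot'])
E
```

```text
[0.44040903 0.4057127  0.11737888] [-0.14150345 -0.58125622 -0.39959131] 0.08557125876697937
[[396.8669916  320.57896649]
 [397.11312469 273.9003654 ]]
```

View pics/w23.png

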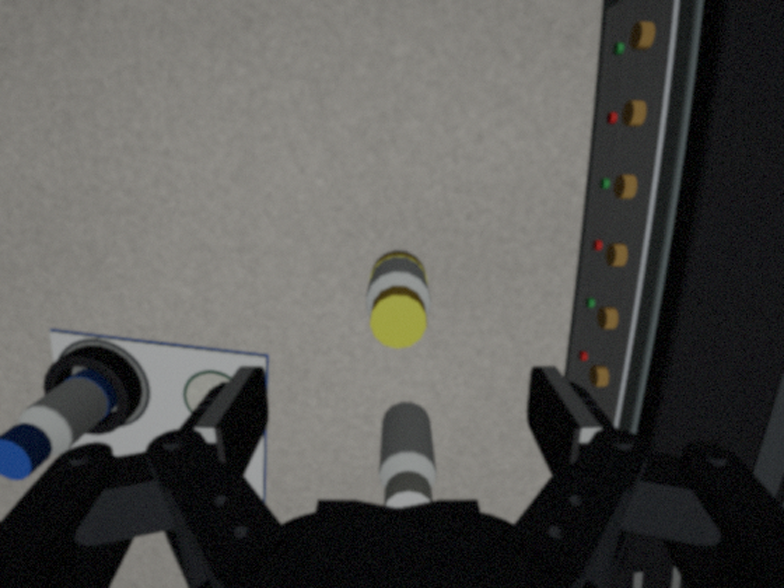

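Call:
servo_tool --rows '[1,0,0.001,-0.03,0,0,0,1,0,0,-0.03,0,0,0,1,0,0,-0.03,0,0,0,1,0,0,-0.02,0,0,0,1,0,0,-0.007,0,0,0,1,0,0,0,0,0,0]'

```text
time_s: 19.98
position: [0.4418, 0.4039, 0.0004]
tool_rot: [[1.0, -0.004, 0.004], [-0.004, -0.002, 1.0], [-0.003, -1.0, -0.002]]
ft_force: [-0.5, 0.0, 0.4]
grip_width: 0.0853
```

Call:
servo_tool --rows '[0,0,0,0,0,0,0,0,0,0,0,0,0,0,0,0,0,0,0,0,0,0,0,0,0,0,0,0,0,0,0,0,0,0,0,0,0,0,0,0,0,0]'

```text
time_s: 20.48
position: [0.4425, 0.4059, 0.0035]
tool_rot: [[1.0, 0.002, 0.002], [-0.002, 0.001, 1.0], [0.002, -1.0, 0.001]]
ft_force: [-1.8, -1.5, 5.4]
grip_width: 0.0348
```

```bash
python3 - <<'E'
from h import *
o=snap('wrist','w24',scale=1.4); print(o['position'],o['ft_force'],o['grip_width'])
E
```

```text
[0.44248935 0.40592    0.00348909] [-1.79883375 -1.46390595  5.44962616] 0.03475389626904424
```

View pics/w24.png

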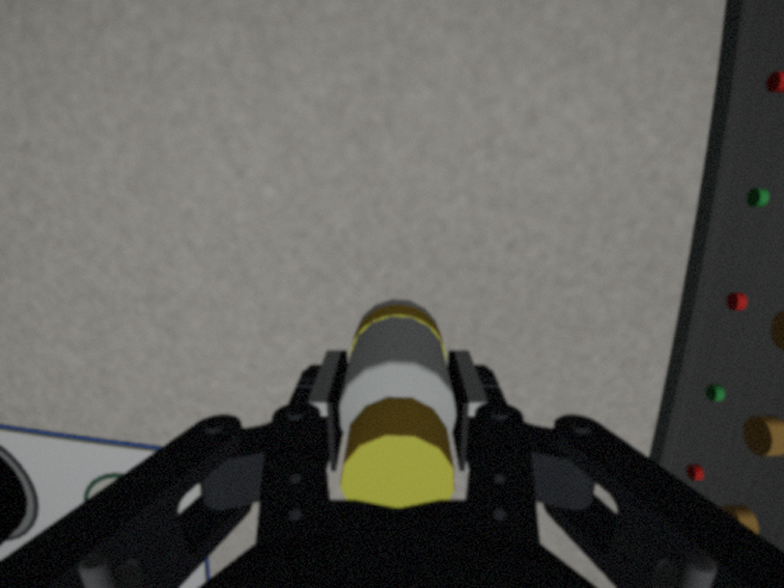

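Call:
servo_tool --rows '[0,0,0,0.02,0,0,0,0,0,0,0.04,0,0,0,0,0,0,0.04,0,0,0,0,0.01,-0.02,0.02,0,0,0,0,0.023,-0.03,0,0,0,0,0,0.023,-0.03,0,0,0,0,0,0.023,-0.03,0,0,0,0,0,0.023,-0.03,0,0,0,0,0,0.023,-0.03,0,0,0,0,0,0.023,-0.03,0,0,0,0]'

```text
time_s: 21.37
position: [0.5907, 0.2041, 0.1226]
tool_rot: [[1.0, 0.0, 0.002], [-0.002, 0.0, 1.0], [0.0, -1.0, 0.0]]
ft_force: [0.8, 1.3, -1.3]
grip_width: 0.0347
```

Call:
servo_tool --rows '[0,0.0204,-0.0295,0,0,0,0,0,0,0,-0.02,0,0,0,0,0,0,-0.03,0,0,0,0,0,0,-0.03,0,0,0,0,0,0,0,0,0,0,0,0,0,0,0,0,0]'

```text
time_s: 21.87
position: [0.6098, 0.1761, 0.0418]
tool_rot: [[1.0, -0.003, 0.002], [-0.002, -0.0, 1.0], [-0.003, -1.0, -0.0]]
ft_force: [0.5, 0.6, -0.4]
grip_width: 0.0346
```

```bash
python3 - <<'E'
from h import *
o=snap('wrist','w25',scale=1.4); print(o['position'],o['ft_force'],o['grip_width'])
c=cam('wrist',o);p=np.array(o['position']);th=np.linspace(0,6.28,80)
q=proj(c,np.c_[.6107+.023*np.cos(th),.1765+.023*np.sin(th),0*th+.004])*1.4;print('spot',q.min(0),q.max(0))
q=proj(c,np.c_[p[0]+.018*np.cos(th),p[1]+.018*np.sin(th),0*th+p[2]-.003])*1.4;print('foot',q.min(0),q.max(0))
snap('scene','s25'); crop('s25',(270,100,430,250),5,'c23')
E
```

```text
[0.60983736 0.17609933 0.04184534] [ 0.45605097  0.58002218 -0.36320201] 0.03456610217608247
spot [353.24640668 266.4478546 ] [444.79100419 352.99599483]
foot [356.30980501 295.69402486] [440.53204224 373.8972312 ]
```

View pics/w25.png

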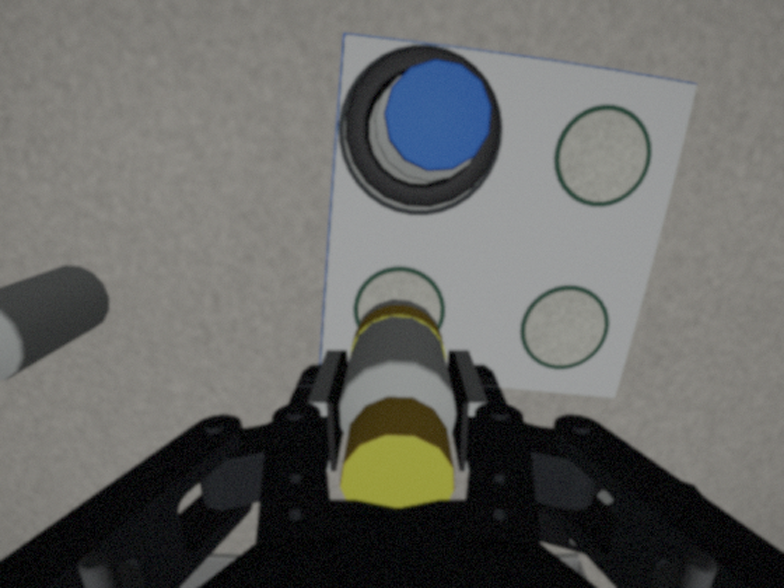

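View pics/c23.png

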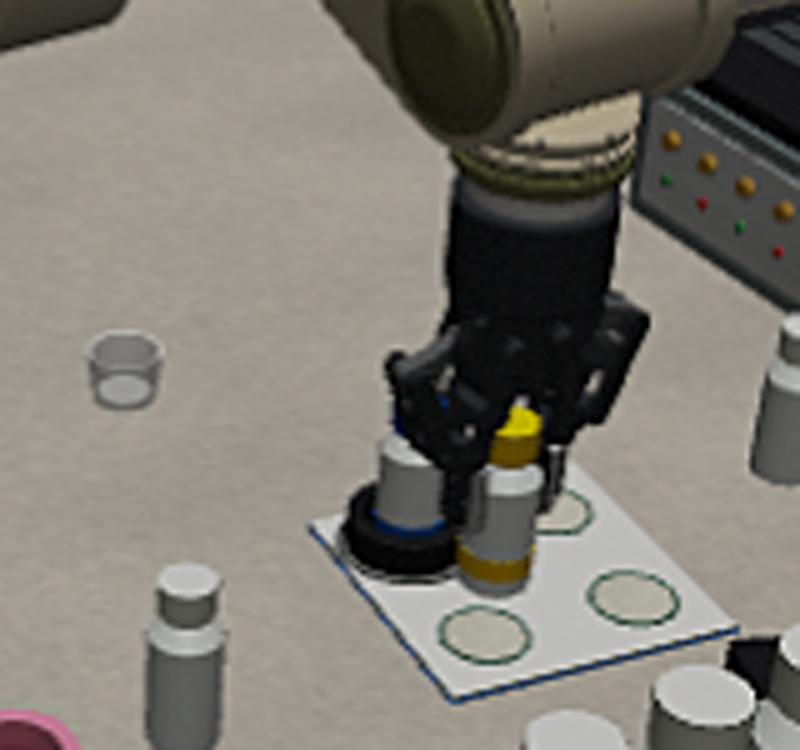

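Call:
servo_tool --rows '[0,0,0,-0.015,0,0,0,0,0,0,-0.013,0,0,0,0,0,0,-0.005,0,0,0,0,0,0,0,0,0,0,0,0,0,0,0,0,0]'

```text
time_s: 22.38
position: [0.6111, 0.1763, 0.0107]
tool_rot: [[1.0, 0.002, 0.002], [-0.002, 0.0, 1.0], [0.002, -1.0, 0.0]]
ft_force: [0.1, 0.2, -0.8]
grip_width: 0.0346
```

Call:
servo_tool --rows '[0,0,0,-0.002,0,0,0,0,0,0,-0.001,0,0,0,0,0,0,0,0,0,0]'

```text
time_s: 22.63
position: [0.6111, 0.1762, 0.0075]
tool_rot: [[1.0, 0.002, 0.002], [-0.002, 0.0, 1.0], [0.002, -1.0, 0.0]]
ft_force: [0.0, 0.9, 4.5]
grip_width: 0.0344
```

Call:
servo_tool --rows '[1,0,0,0,0,0,0,1,0,0,0,0,0,0,1,0,0,0,0,0,0,1,0,0,0,0,0,0,1,0,0,0,0,0,0,1,0,0,0.03,0,0,0,1,0,0,0.04,0,0,0,1,0,0,0.04,0,0,0,1,0,0,0.02,0,0,0,1,0,0,0,0,0,0]'

```text
time_s: 23.47
position: [0.6126, 0.1764, 0.1419]
tool_rot: [[1.0, 0.01, 0.002], [-0.002, 0.001, 1.0], [0.01, -1.0, 0.001]]
ft_force: [0.2, -0.4, 0.7]
grip_width: 0.0855
```

```bash
python3 - <<'E'
from h import *
o=snap('wrist','w26',scale=1.4); print(o['position'],o['ft_force'],o['grip_width'])
snap('scene','s26'); crop('s26',(270,100,430,250),5,'c23')
E
```

```text
[0.61256832 0.17641817 0.14187104] [ 0.16884898 -0.36296242  0.67674922] 0.0855157076670761
```

View pics/w26.png

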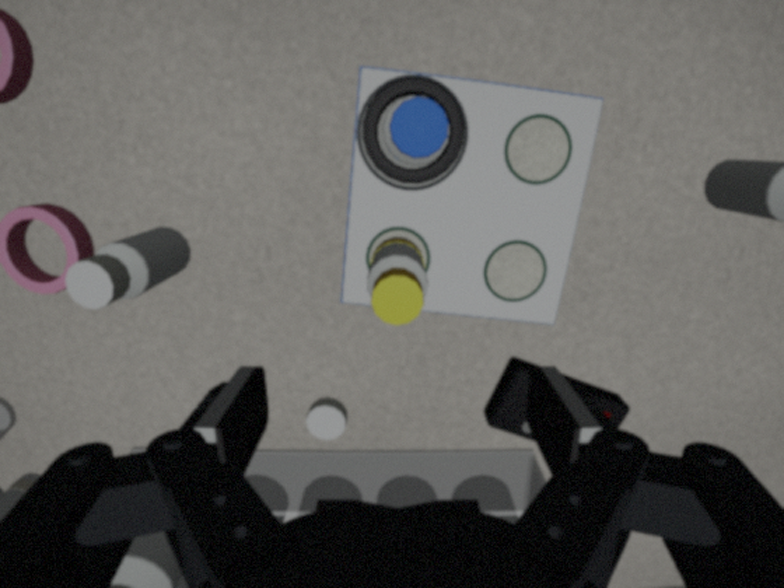

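View pics/c23.png

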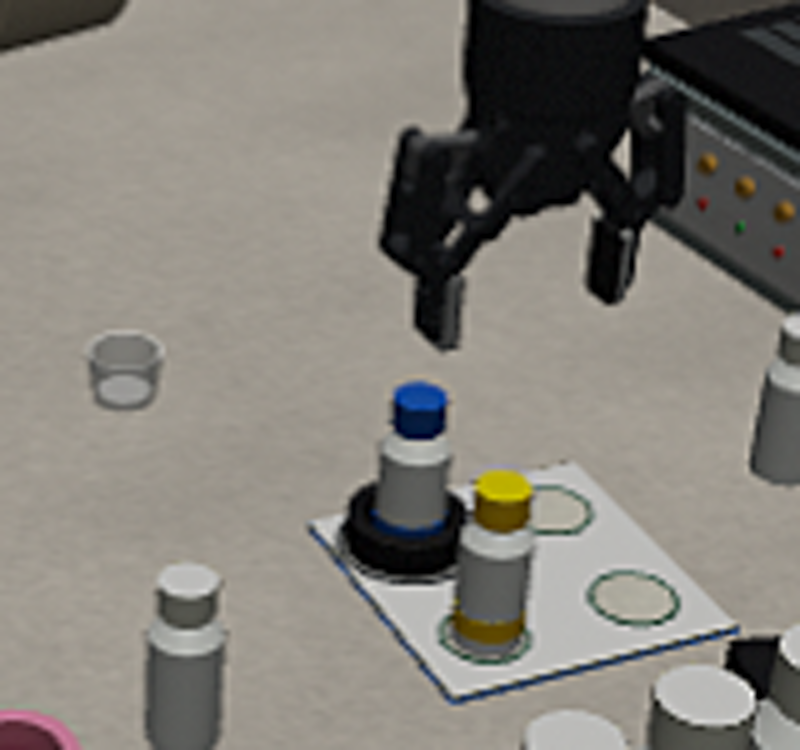

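Call:
servo_tool --rows '[1,-0.01,-0.0368,0,0,0,-6,1,-0.01,-0.0368,0,0,0,-6,1,-0.01,-0.0368,0,0,0,-6,1,-0.01,-0.0368,0,0,0,-6,1,-0.01,-0.0368,0,0,0,-6,1,-0.01,-0.0368,0,0,0,-6,1,-0.01,-0.0368,0,0,0,-6,1,-0.01,-0.0368,0,0,0,-6,1,-0.01,-0.0368,0,0,0,-6,1,-0.01,-0.0368,0,0,0,-6]'

```text
time_s: 24.4
position: [0.5089, -0.1931, 0.1345]
tool_rot: [[0.494, -0.003, 0.87], [-0.87, 0.002, 0.494], [-0.003, -1.0, -0.002]]
ft_force: [1.6, 0.2, 0.1]
grip_width: 0.0854
```

Call:
servo_tool --rows '[1,-0.01,-0.0368,0,0,0,-6,1,-0.01,-0.0368,0,0,0,-6,1,-0.01,-0.0368,0,0,0,-6,1,-0.01,-0.0368,0,0,0,-6,1,-0.01,-0.0368,0,0,0,-6,1,-0.011,-0.0368,-0.02,0,0,0,1,0,0,0,0,0,0,1,0,0,0,0,0,0]'

```text
time_s: 25.07
position: [0.4481, -0.4118, 0.1138]
tool_rot: [[-0.005, -0.003, 1.0], [-1.0, 0.005, -0.005], [-0.005, -1.0, -0.003]]
ft_force: [0.6, 0.7, 0.8]
grip_width: 0.0855
```

```bash
python3 - <<'E'
from h import *
o=snap('wrist','w27',scale=1.4); print(o['position'],o['ft_force'],o['tool_rot'])
c=cam('wrist',o); print(proj(c,[[.45,-.412,.09],[.45,-.412,0]])*1.4)
for p in [[.45,-.412,.09],[.451,-.412,.09],[.45,-.411,.09]]: print(proj(c,p)*1.4)
E
```

```text
[ 0.44813882 -0.411777    0.11377787] [0.60958566 0.66109301 0.77543948] [[-0.00493974 -0.0033795   0.99998209]
 [-0.99997686  0.00469352 -0.00492385]
 [-0.00467679 -0.99998327 -0.00340261]]
[[402.18392787 317.61689536]
 [401.29272404 271.34181078]]
[[402.18392787 317.61689536]]
[[404.30575923 317.60960915]]
[[402.18010272 315.61671203]]
```

View pics/w27.png

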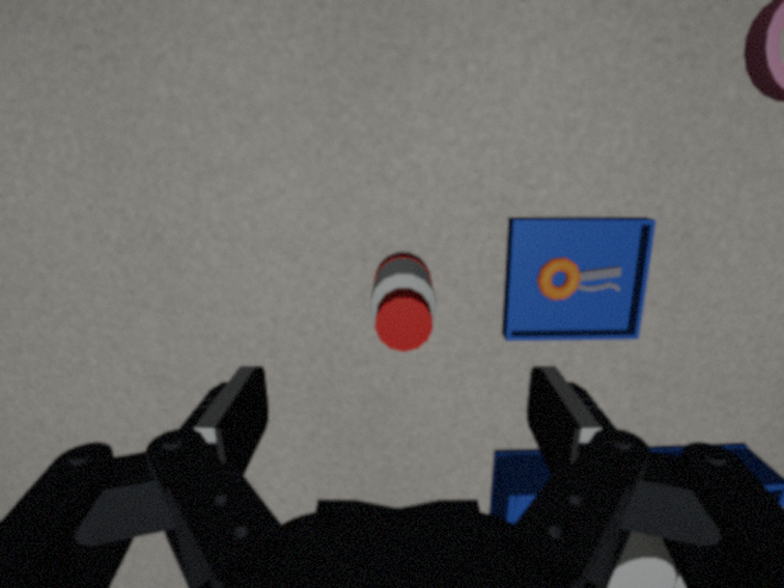

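Call:
servo_tool --rows '[1,0.001,-0.0015,-0.03,0,0,0,1,0,0,-0.03,0,0,0,1,0,0,-0.03,0,0,0,1,0,0,-0.018,0,0,0,1,0,0,-0.007,0,0,0,1,0,0,0,0,0,0]'

```text
time_s: 25.62
position: [0.4509, -0.411, 0.0007]
tool_rot: [[-0.001, -0.002, 1.0], [-1.0, 0.003, -0.001], [-0.003, -1.0, -0.002]]
ft_force: [0.0, -0.2, -0.1]
grip_width: 0.0855
```

Call:
servo_tool --rows '[0,0,0,0,0,0,0,0,0,0,0,0,0,0,0,0,0,0,0,0,0,0,0,0,0,0,0,0,0,0,0,0,0,0,0,0,0,0,0,0,0,0]'

```text
time_s: 26.12
position: [0.4511, -0.4132, 0.0032]
tool_rot: [[-0.002, 0.001, 1.0], [-1.0, -0.001, -0.002], [0.001, -1.0, 0.001]]
ft_force: [-0.8, 2.4, 6.4]
grip_width: 0.0347
```

```bash
python3 - <<'E'
from h import *
o=snap('wrist','w28',scale=1.4); print(o['position'],o['ft_force'],o['grip_width'])
E
```

```text
[ 0.4511492  -0.41315911  0.00322203] [-0.83721753  2.40827913  6.36414209] 0.03466427316715193
```

View pics/w28.png

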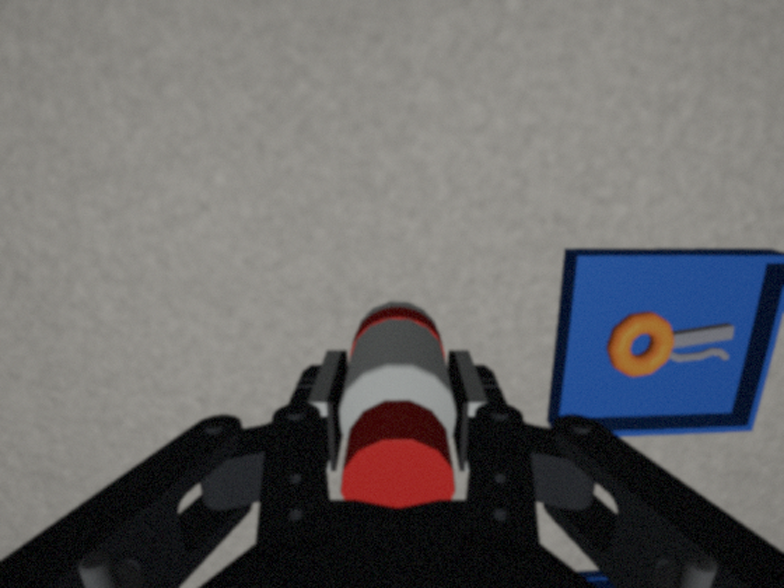

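Call:
servo_tool --rows '[0,0,0,0.02,0,0,0,0,0,0,0.035,0,0,0,0,0,0,0.04,0,0,0,0,0,0,0.04,0,0,0,0,0.004,0.036,0,0,0,0,0,0.0045,0.036,0,0,0,0,0,0.0045,0.036,0,0,0,0,0,0.0045,0.036,0,0,0,0,0,0.0045,0.036,0,0,0,0,0,0.0045,0.036,0,0,0,0]'

```text
time_s: 27.0
position: [0.4771, -0.1951, 0.1373]
tool_rot: [[-0.003, 0.0, 1.0], [-1.0, -0.0, -0.003], [0.0, -1.0, 0.0]]
ft_force: [0.6, 0.5, -0.9]
grip_width: 0.0347
```

Call:
servo_tool --rows '[0,0.0045,0.036,0,0,0,0,0,0.0045,0.036,0,0,0,0,0,0.0045,0.036,0,0,0,0,0,0.0045,0.036,0,0,0,0,0,0.0045,0.036,0,0,0,0,0,0.0045,0.036,0,0,0,0,0,0.0045,0.036,0,0,0,0,0,0.0045,0.036,0,0,0,0,0,0.0045,0.036,0,0,0,0,0,0.0045,0.036,0,0,0,0]'

```text
time_s: 27.83
position: [0.5222, 0.1651, 0.1374]
tool_rot: [[-0.002, 0.001, 1.0], [-1.0, 0.0, -0.002], [-0.0, -1.0, 0.001]]
ft_force: [1.3, -0.5, -1.0]
grip_width: 0.0346
```

Call:
servo_tool --rows '[0,0.0045,0.036,0,0,0,0,0,0.0045,0.036,0,0,0,0,0,0.0045,0.036,0,0,0,0,0,0,0,-0.035,0,0,0,0,0,0,-0.03,0,0,0,0,0,0,-0.025,0,0,0,0,0,0,0,0,0,0,0,0,0,0,0,0,0]'

```text
time_s: 28.5
position: [0.5356, 0.2711, 0.0469]
tool_rot: [[-0.002, -0.002, 1.0], [-1.0, -0.0, -0.002], [0.0, -1.0, -0.002]]
ft_force: [0.0, -0.7, 0.8]
grip_width: 0.0347
```

```bash
python3 - <<'E'
from h import *
o=snap('wrist','w29',scale=1.4); print(o['position'],o['ft_force'],o['grip_width'])
c=cam('wrist',o);p=np.array(o['position']);th=np.linspace(0,6.28,80)
for s in [(.5355,.2706),(.5345,.2706),(.5355,.2716)]:
  q=proj(c,np.c_[s[0]+.023*np.cos(th),s[1]+.023*np.sin(th),0*th+.004])*1.4;print('spot',s,q.min(0),q.max(0))
q=proj(c,np.c_[p[0]+.018*np.cos(th),p[1]+.018*np.sin(th),0*th+p[2]-.003])*1.4;print('foot',q.min(0),q.max(0))
E
```

```text
[0.53556082 0.27109478 0.04688067] [ 0.00258924 -0.68545456  0.79065168] 0.034714260508749296
spot (0.5355, 0.2706) [353.15570208 261.16063369] [442.91753115 346.30486459]
spot (0.5345, 0.2706) [351.20627253 261.164209  ] [440.96798624 346.30699961]
spot (0.5355, 0.2716) [353.09517371 259.19691102] [442.97115934 344.55917024]
foot [355.96550625 293.42421872] [440.28481681 371.75915172]
```

View pics/w29.png

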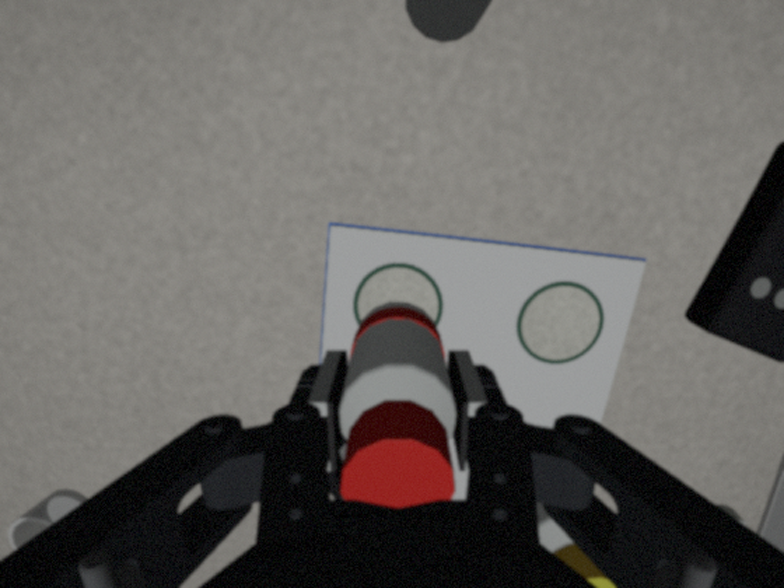

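Call:
servo_tool --rows '[0,0,-0.001,-0.015,0,0,0,0,0,0,-0.015,0,0,0,0,0,0,-0.007,0,0,0,0,0,0,-0.002,0,0,0,0,0,0,0,0,0,0,0,0,0,0,0,0,0]'

```text
time_s: 29.05
position: [0.5366, 0.2704, 0.0093]
tool_rot: [[-0.002, 0.002, 1.0], [-1.0, 0.001, -0.002], [-0.001, -1.0, 0.002]]
ft_force: [-0.8, -0.1, -0.8]
grip_width: 0.0346
```

Call:
servo_tool --rows '[0,-0.0005,0,-0.001,0,0,0,0,0,0,-0.001,0,0,0,0,0,0,0,0,0,0]'

```text
time_s: 29.3
position: [0.5358, 0.2704, 0.0072]
tool_rot: [[-0.002, 0.002, 1.0], [-1.0, 0.001, -0.002], [-0.001, -1.0, 0.002]]
ft_force: [-2.1, -0.3, 5.9]
grip_width: 0.0345
```

Contact made; release, raise and check.

Call:
servo_tool --rows '[1,0,0,0,0,0,0,1,0,0,0,0,0,0,1,0,0,0,0,0,0,1,0,0,0,0,0,0,1,0,0,0,0,0,0,1,0,0,0.03,0,0,0,1,0,0,0.04,0,0,0,1,0,0,0.04,0,0,0,1,0,0,0.03,0,0,0,1,0,0,0,0,0,0]'

```text
time_s: 30.13
position: [0.5379, 0.271, 0.1528]
tool_rot: [[-0.002, 0.011, 1.0], [-1.0, 0.003, -0.002], [-0.003, -1.0, 0.011]]
ft_force: [-0.2, -0.1, 0.3]
grip_width: 0.0854
```

Call:
servo_tool --rows '[1,-0.02,-0.03,0.02,0,0,0,1,-0.02,-0.035,0,0,0,0,1,-0.02,-0.035,0,0,0,0,1,-0.02,-0.035,0,0,0,0,1,-0.02,-0.035,0,0,0,0,1,-0.02,-0.035,0,0,0,0,1,-0.02,-0.035,0,0,0,0,1,-0.01,-0.035,0,0,0,0,1,0,0,0,0,0,0,1,0,0,0,0,0,0]'

```text
time_s: 30.97
position: [0.385, -0.0061, 0.1659]
tool_rot: [[-0.006, 0.0, 1.0], [-1.0, 0.0, -0.006], [-0.0, -1.0, 0.0]]
ft_force: [-0.4, 0.8, -0.4]
grip_width: 0.0856
```

```bash
python3 - <<'E'
from h import *
o=snap('top','t30'); print(o['position'],o['time_s'],o['grip_width'])
crop('t30',(120,170,295,270),4.5,'c24'); 
snap('scene','s30'); crop('s30',(270,100,430,250),5,'c25')
snap('wrist','w30',scale=1.4); np.savez('pics/w30o.npz',p=o['position'],r=o['tool_rot'])
E
```

```text
[ 0.38495156 -0.00612609  0.16586809] 30.9667 0.08561329021359698
```

View pics/c24.png

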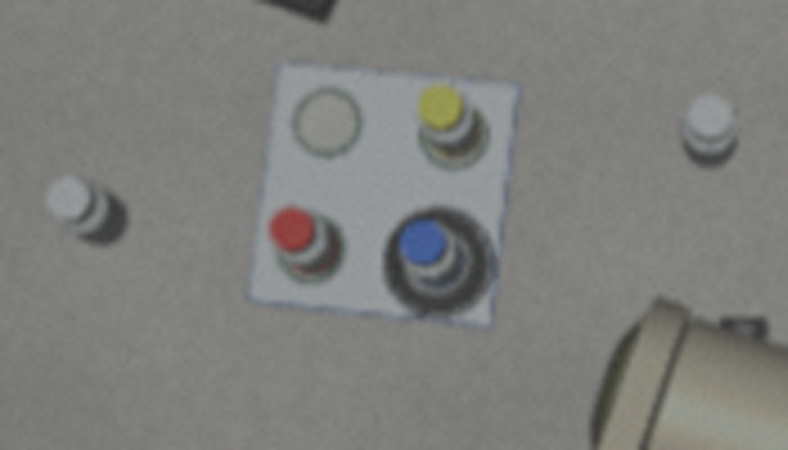

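View pics/c25.png

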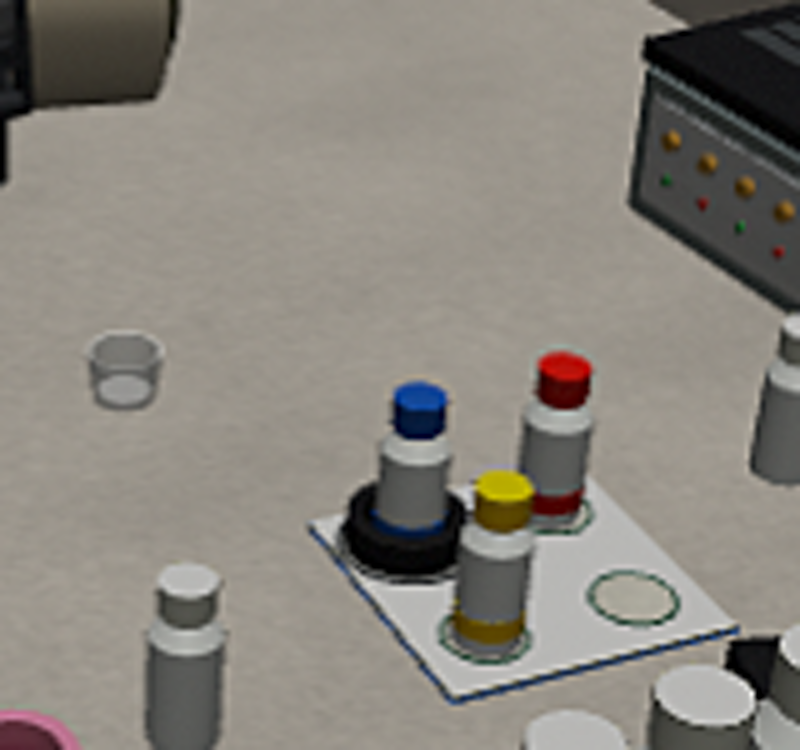

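View pics/s30.png

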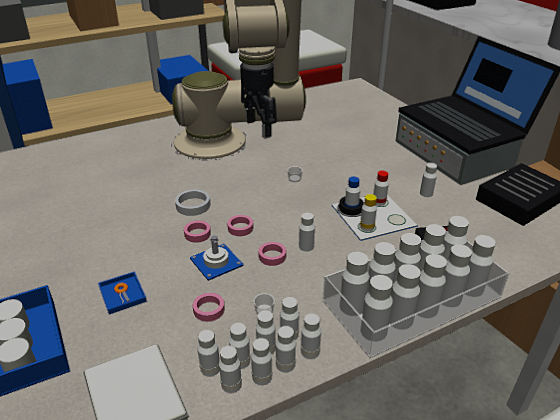

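```bash
python3 - <<'E'
from h import *
c=cam('top')
for n,(x,y) in dict(red=(292,229),yel=(441,105),blue=(424,242),w1=(71,200),w2=(711,117)).items(): print(n,unproj(c,((x+.5)/4.5-.5+120,(y+.5)/4.5-.5+170),.094 if n[0]!='w' else .09).round(4))
o=env.observe();print(np.abs(o['qvel']).max(),o['ft_force'])
print(env.close_job())
E
```

```text
red [0.5365 0.2672 0.094 ]
yel [0.6134 0.1751 0.094 ]
blue [0.5275 0.185  0.094 ]
w1 [0.5569 0.409  0.09  ]
w2 [0.6044 0.0074 0.09  ]
0.9408995501854299 [-1.1715512   0.75309467  0.30758045]
the job is handed in; nothing more can be done
None
```

The job is done and handed in at about 31 s of the 134 s allowed. It was done in the order asked:

- **Clip:** pulled out sideways and put in the blue dish.
- **Ring:** lifted off the post and laid flat on the grey spot.
- **Bottles:** blue stands inside the ring, yellow on the spot behind it and red on the spot to its left.

The last top-camera check put each bottle close to its spot as that camera saw it:

| Bottle | Offset from spot centre |
|---|---|
| Blue | about 0.3 mm |
| Yellow | about 2 mm |
| Red | about 3 mm |

- **Ring centring:** the wrist camera put it within about 1 mm of centre.
- **Rest of the scene:** the last pictures show all three bottles upright and the clip in the dish. The two white-capped bottles are at the same pixels as at the start, and the pink rings look untouched. The gripper was open and clear of everything.

- **Fingers shorter than stated:** the fingertips ended about 30–40 mm short of the stated tool point. The first close on the clip passed above the loop and touched nothing. I measured the offset in the pictures and allowed for it from then on.
- **Camera disagreement:** the top and wrist cameras differed by 1–2 mm, within the stated calibration.
- **Settling:** the arm was still moving slightly (under 1 degree/s) just before the hand-in.

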